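# Unlock the tray and line up tube caps along the fence of a tilting tray

### The arm

A 7-joint arm with a two-finger parallel gripper is mounted at the origin on the work surface. World frame = base frame: x ahead of the robot, y to its left, z up, the work surface at z = 0. Lengths are in m, angles in rad, forces in N, time in s.
With the tool pointing down it reaches from about 0.4 to 0.875 m from the base axis. Payload 6.5 kg.
Tool frame: the origin (TCP) lies midway between the tips of the shut fingers; the grasp point (between the pads) lies 19 mm behind it; z points along the fingers, y is the direction in which the jaws open and shut (so a half turn about z gives the same grasp; the last joint's range is limited). The gripper opens to 85 mm and grips with 20 to 120 N. Pads are 22 mm wide; open, the fingers measure 114 mm over their backs; the gripper's body (76 mm by 85 mm) begins 54 mm behind the grasp point. The pads swing forward as they close: fully open they stand 13 mm farther back than shut.
Start: joints at [-1.306, 0.536, -0.004, 1.538, 0.003, 1.067, -0.071], TCP at [0.211, 0.615, 0.231] pointing down, gripper open.
Joint ranges: [-2.7, 2.7], [-0.37, 2.16], [-1.27, 1.26], [0.24, 2.4], [-1.31, 4.45], [0.19, 1.91], [-2.76, 2.76]. Speed limits (rad/s): [2.39, 2.39, 3.14, 3.14, 3.14, 3.14, 3.14].

### API

Orientations are given as a rotation vector (axis times angle).
In Python, from cell import telemetry, optics, manip, nets gives the robot as it stands. The module is installed in compiled form; this text tells all that it offers.
- The arm moves only by the tool move_arm, never from a script. Its arguments are lists of equal length, an entry for each row: "xyz": the shift along the world's x, y, z in units of 40 mm (1.0 is 40 mm), a list of three; "dr": the turn, a rotation vector about the world's x, y, z in rad, a list of three; "grip": the opening, from 0 (shut) to 1 (fully open). In form: {"xyz": [[dx, dy, dz], ...], "dr": [[ax, ay, az], ...], "grip": [grip, ...]}. A call has exactly 5 rows; each row is the pose to reach, as a shift and turn from the pose commanded when the call began; what a row does not reach only later rows make up. A row lasts 1/8 s, in which the tool goes at most 62.5 mm and 10.7 degrees, less where a joint would pass 70% of its speed; a pose out of reach is approached as far as the arm can. A call with a gripper value outside its range is refused whole. The fingers move at their own pace and stop on an object; "squeeze" is the grip in N (left out, the last holds). Time passes only in rows, so rows that repeat a pose let the fingers close, or fill a call up. It gives the time, the measured TCP pose, the force and the opening at its end, in the units of the state.
- telemetry.observe(): the state, without advancing time (a new reading comes with each control period).
- optics.capture(name): name is "scene" or "top" or "wrist"; returns (picture, depth): 400x640x3 uint8, red, green, blue; 400x640 float32, m along the optical axis (not along the pixel's ray), 0 where there is no reading.
- optics.camera_model(name): a dict with "fovy" (degrees; the focal length in pixels is half the picture's height over the tangent of half this angle, whatever the lens; pixels are square), "cx", "cy" (the principal point, pixels), "R" (3x3) and "t" (3): a world point X has camera coordinates R X + t; the wrist camera has in their place "T_tool_cam" (4x4, takes a point from camera to tool coordinates, whose origin is the TCP and whose axes are the flange's). Camera axes: x right, y down, z forward; pixel columns grow to the right and rows downward; lengths in m; the calibration is good to about 2 mm. A picture is of the moment at which its call begins: read the wrist's pose just before it. camera_model takes no time and is no camera call.
- manip.hand_in(): hands the job in, once; it reports no verdict.
Trained networks look in the newest picture that a camera, given by its name, has taken for a name from the list of things; names that differ only in an ending like _2 or _b are one class to them, and where a whole thing is asked for, a point or a joint stands for the part that bears it (a point fixed in the world has none). Each returns a list of dicts, best first, with "confidence" (0 to 1); they miss things now and then, are a little off and sometimes report something else, mostly with a low value. They report only what shows in the picture. A call takes as long as a camera call. They do not tell look-alikes from the thing itself.
- nets.outline_of(camera, thing): "pixels" (400x640 bool, what is visible of it) and "bbox" ([centre column, centre row, width, height] as shares, 0 to 1, of the picture: columns of its width, rows of its height, round what is visible of it).
- nets.landmark_of(camera, thing): "xy" ([column, row] as shares, 0 to 1, of the picture: columns of its width, rows of its height: a listed point, or the origin of a listed thing).
The state is a dict: "time": time; "q": joint angles; "joint_vel": joint speeds; "tau": joint torques, N m; "tool_pos": TCP position; "tcp_rot": TCP orientation; "force": force on the tool from outside, world axes, zero at the start; "ft_torque": the same for the moment, N m; "gripper_width": finger opening in m.
Only numpy, scipy, OpenCV 4.12 (cv2) and the standard library are available. Lean on these libraries where they do the work, as an engineer would, in place of code of your own. Each camera call takes 0.05 s, during which the arm holds its last target.

### The job

The five screw caps lie scattered in the hinged aluminium tray. Free the tray by working its lock lever through the zigzag slot to the far end, then take the tray by its leaning tab and tilt it up until all the caps have slid into a single row against the fence on its hinge side, rocking it if some get stuck behind others, then lower it gently until it rests level again and let go. The caps are clean: do not touch them or spill any, and leave the other things on the bench where they are.

Things in the scene. Friction and masses are not known exactly. Their poses are not given: they have to be found in the camera images.
- tab (a point): Grip point of the tray's tab, a plate 8 mm thick, 100 mm wide, 62 mm long from the near wall, leaning 35 deg from vertical away from the hinge. Pinch it across its thickness, tool tilted about 35 deg. Point: mid-thickness, 22 mm from the free edge, 86 mm over the bench. Frame turns with the tray: x tab to fence, y along hinge, z out of the floor; tab runs along y and (-0.574,0,0.819)
- hinge (a point): Middle of the hinge axis, at the bottom outer corner of the fence side, 43 mm over the bench; frame as tab. Tab point at (-179, 0, 43) mm here. Tray outside 158 (x) by 248 (y) mm, reaching from x = -158 to 0; floor and walls 4 mm thick; near and side walls 18 mm, fence 24 mm high over the underside. The tray weighs 0.6 kg and falls back if let go.
- fence (a point): Middle of the fence's foot: inner face, top of the tray floor, (-4, 0, 4) mm from the hinge point; frame as tab. A cap touching the fence has its centre at x = -19 mm here. The floor runs from x = -150 to 0 and y = -120 to 120 mm.
- knob (a point): Grip point of the lock lever, on the axis of its upright black knob (20 mm across, from 77 to 113 mm over the bench; the point at 99 mm). The lever stands in a steel gate plate (top 46 mm over the bench) on the tray's -y side; from it a tongue (top 70 mm over the bench, 12 mm wide in x) reaches over the tray's side wall and holds the tray down. Frame as tab, with the tray level.
- shift (a joint): Lever's travel along +x of the tray (towards the fence side), m, 0 to 0.052. The zigzag slot lets the lever go along x from 0 to 0.026, there across to lever = 0.020, and from there along x to 0.052, its far end. Slot 14 mm wide, lever stem 10 mm: 2 mm play either side. Stays where left, about 1 N friction. Starts between 0 and 0.008.
- lever (a joint): Lever's travel across, along -y of the tray (away from it), m, 0 to 0.020: only possible where the slot's cross leg is (shift = 0.026). At 0 the tongue lies over the tray's wall; at 0.020 it is clear of it. Stays where left, about 1 N friction.
- tray (a joint): Tilt of the tray, rad: 0 level on its rests, growing as the tab side is lifted (turning about +y of the hinge frame), up to a stop at 0.9. Light damping, no friction or spring. The caps begin to slide somewhere between 0.15 and 0.25 rad (friction unknown); one may hang up behind others until the tray is tilted much more or rocked.
- cap1: Green plastic screw cap of a large tube, ribbed disc 38 mm across and 14 mm high, about 14 g, lying flat in the tray; origin at the centre of its underside, z its axis.
- cap2: Green plastic screw cap of a large tube, ribbed disc 38 mm across and 14 mm high, about 14 g, lying flat in the tray; origin at the centre of its underside, z its axis.
- cap3: Green plastic screw cap of a large tube, ribbed disc 38 mm across and 14 mm high, about 14 g, lying flat in the tray; origin at the centre of its underside, z its axis.
- cap4: Green plastic screw cap of a large tube, ribbed disc 38 mm across and 14 mm high, about 14 g, lying flat in the tray; origin at the centre of its underside, z its axis.
- cap5: Green plastic screw cap of a large tube, ribbed disc 38 mm across and 14 mm high, about 14 g, lying flat in the tray; origin at the centre of its underside, z its axis.
- rack: Bystander: orange tube rack full of small tubes, 170 x 95 x 60 mm, beside the tray on its +y side; origin under its centre.
- bottle: Bystander: amber reagent bottle 60 mm across, 130 mm high, on the tray's -y side beyond the lock lever; origin under its centre.
- marker: Bystander: marker pen 130 x 13 mm lying on the bench on the robot's side of the tray, off to the +y side of the tab; origin under its centre.
- pipette: Bystander: multichannel pipette lying on the bench, about 225 x 90 x 30 mm, to the robot's right; origin on its underside near the middle.
- beaker: Bystander: glass beaker 68 mm across, 85 mm high, to the robot's left; origin under its centre.
Not all that is in view belongs to the job. Leave any brown or pink look-alike of the cap1 alone.

How it is judged:
On the way, in this order (a step that is already met when the one before it is completed fails the run):
1. the lock lever stands at the far end of its slot (value of joint shift above 0.045 m and value of joint lever above 0.015 m), for 0.2 s.
2. the tray is tilted up with all five caps against the fence (value of joint tray above 0.15 rad and x of each of cap1, cap2, cap3, cap4, cap5 in the frame of fence above -0.023 m and z of cap1 in the frame of fence between -0.005 and 0.005 m and z of cap2 in the frame of fence between -0.005 and 0.005 m and z of cap3 in the frame of fence between -0.005 and 0.005 m and z of cap4 in the frame of fence between -0.005 and 0.005 m and z of cap5 in the frame of fence between -0.005 and 0.005 m), for 0.2 s.
At the end, for the whole second after the job is handed in: The lock lever stands at the far end of its slot (within 7 mm along, 5 mm across); the tray rests level (tilt under 0.02 rad) and released; all five caps lie flat on its floor, each with its rim within 4 mm of the fence, at rest (all of step 1 and value of joint tray below 0.02 rad and x of each of cap1, cap2, cap3, cap4, cap5 in the frame of fence above -0.023 m and z of cap1 in the frame of fence between -0.005 and 0.005 m and z of cap2 in the frame of fence between -0.005 and 0.005 m and z of cap3 in the frame of fence between -0.005 and 0.005 m and z of cap4 in the frame of fence between -0.005 and 0.005 m and z of cap5 in the frame of fence between -0.005 and 0.005 m and linear speed of each of cap1, cap2, cap3, cap4, cap5 below 0.02 m/s and angle between each of cap1, cap2, cap3, cap4, cap5's own z axis and vertical below 0.1 rad); the robot touches nothing.
It fails at once if a cap is touched by the robot (contact force between any of the arm, the fingers and cap1 above 0.3 N or contact force between any of the arm, the fingers and cap2 above 0.3 N or contact force between any of the arm, the fingers and cap3 above 0.3 N or contact force between any of the arm, the fingers and cap4 above 0.3 N or contact force between any of the arm, the fingers and cap5 above 0.3 N).
It fails at once if a cap leaves the tray (40 mm over the tray floor, or below it) (z of any of cap1, cap2, cap3, cap4, cap5 in the frame of fence above 0.04 m or z of any of cap1, cap2, cap3, cap4, cap5 in the frame of fence below -0.02 m or x of any of cap1, cap2, cap3, cap4, cap5 in the frame of fence above 0.01 m).
It fails at once if the tray comes down onto its rests hard (falling faster than 1.5 rad/s when nearly level) (velocity of joint tray below -1.5 rad/s and value of joint tray below 0.1 rad).
It fails at once if a bystander is moved by more than 30 mm or toppled (distance of any of rack, bottle, marker, pipette, beaker from where it was at the start of the episode above 0.03 m or angle between any of rack, bottle, marker, pipette, beaker's own z axis and vertical above 0.5 rad).
It also fails if it takes over 58 s, if anything falls off the work surface, if the arm or the gripper's body presses on something with over 40 N, if the wrist force passes 120 N, or if a joint passes its speed limit or range.

## Working session

There is one attempt and no reset: what is moved stays moved. The work goes in short steps, Python scripts to look and compute and a tool call to move; the robot and the scene stay as the last step left them, time stands still between calls to the robot, and variables do not carry over. Pictures are saved under pics/ and viewed, and the job is handed in when it is done.

Besides the shell and the picture viewer there is one more tool, called after "Call:" as a command line: name --argument value ..., lists and objects as JSON in quotes. move_arm: Moves the arm, as the interface text tells. Its arguments: {"type":"object","properties":{"xyz":{"type":"array"},"dr":{"type":"array"},"grip":{"type":"array"},"squeeze":{"type":"number"}},"required":["xyz","dr","grip"]}

```bash
mkdir -p pics
cat > h.py <<'E'
import numpy as np, cv2
from scipy.spatial.transform import Rotation as R
from cell import telemetry, optics, manip, nets
def K(name):
    m=optics.camera_model(name); f=200/np.tan(np.radians(m['fovy'])/2); return m,f
def px2w(name,u,v,d,st=None):
    m,f=K(name); c=np.array([(u-m['cx'])/f*d,(v-m['cy'])/f*d,d])
    if 'R' in m: return np.array(m['R']).T@(c-np.array(m['t']))
    T=np.array(m['T_tool_cam']); p=T[:3,:3]@c+T[:3,3]
    return R.from_rotvec(st['tcp_rot']).as_matrix()@p+np.array(st['tool_pos'])
def ray_z(name,u,v,z,st=None):
    a=px2w(name,u,v,0.1,st); b=px2w(name,u,v,1.0,st); return a+(b-a)*(z-a[2])/(b[2]-a[2])
def w2px(name,X):
    m,f=K(name); c=np.array(m['R'])@np.asarray(X)+np.array(m['t']); return np.array([m['cx']+f*c[0]/c[2], m['cy']+f*c[1]/c[2]])
E
python3 - <<'E'
from h import *
s=telemetry.observe()
for k,v in s.items(): print(k,np.round(v,4))
for n in ['scene','top']:
    im,d=optics.capture(n); cv2.imwrite(f'pics/{n}0.png',im[:,:,::-1]); np.save(f'{n}0.npy',d)
    for t in ['tab','hinge','fence','knob']:
        r=nets.landmark_of(n,t)
        for q in r[:2]:
            u,v=q['xy'][0]*640,q['xy'][1]*400
            dd=d[min(int(v),399),min(int(u),639)]
            print(n,t,round(q['confidence'],2),round(u,1),round(v,1),'depth',px2w(n,u,v,dd).round(3))
E
```

```text
time 0.0
q [-1.3062  0.5372 -0.0045  1.5388  0.0026  1.0673 -0.0712]
joint_vel [ 0.0004 -0.0014  0.0001  0.0008  0.0007 -0.0004 -0.0006]
tau [-1.00000e-03 -5.83398e+01  1.04810e+00 -2.59111e+01  1.23000e-02
  9.30000e-03 -0.00000e+00]
tool_pos [0.2109 0.6142 0.2304]
tcp_rot [-5.1710e-01 -3.0986e+00  2.7000e-03]
force [-0.6383 -0.5581 -0.2279]
ft_torque [ 0.0028  0.0117 -0.0285]
gripper_width 0.0853
scene tab 0.6 349.7 206.5 depth [0.526 0.085 0.088]
scene hinge 0.66 311.8 255.7 depth [0.703 0.121 0.047]
scene fence 0.59 313.7 252.2 depth [0.701 0.126 0.062]
scene fence 0.56 327.8 237.5 depth [0.636 0.11  0.059]
scene knob 0.63 301.7 188.3 depth [ 0.588 -0.048  0.11 ]
top tab 0.67 293.0 216.6 depth [0.512 0.083 0.102]
top hinge 0.89 281.8 164.5 depth [0.694 0.119 0.064]
top fence 0.83 282.1 167.1 depth [0.689 0.119 0.043]
top knob 0.4 333.9 192.8 depth [ 0.6   -0.057  0.011]
```

View pics/scene0.png

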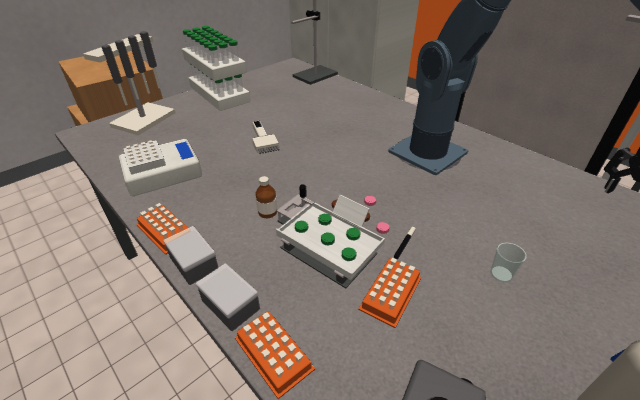

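View pics/top0.png

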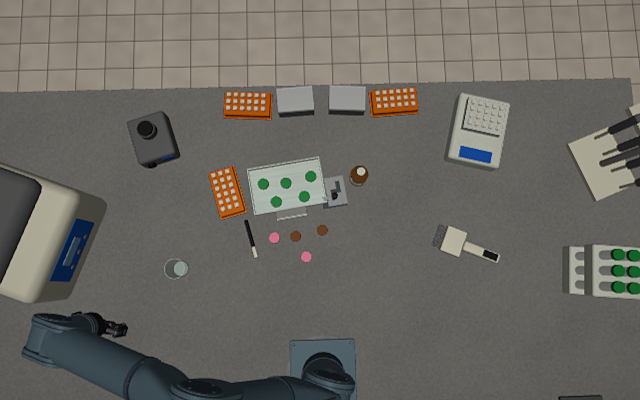

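Run:
```python
import cv2
a=cv2.imread('pics/scene0.png')[130:300,200:440]; cv2.imwrite('pics/s0c.png',cv2.resize(a,None,fx=3.2,fy=3.2,interpolation=2))
a=cv2.imread('pics/top0.png')[130:260,220:400]; cv2.imwrite('pics/t0c.png',cv2.resize(a,None,fx=4.4,fy=4.4,interpolation=2))
```

```text
(no output)
```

View pics/s0c.png

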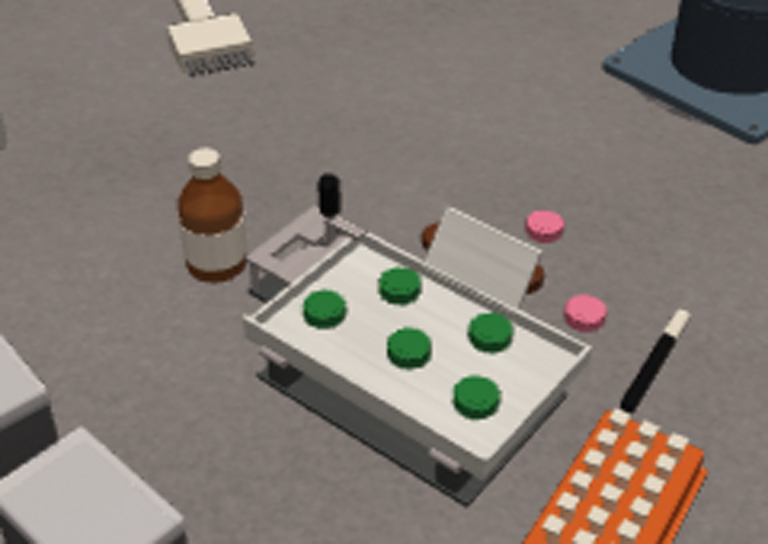

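View pics/t0c.png

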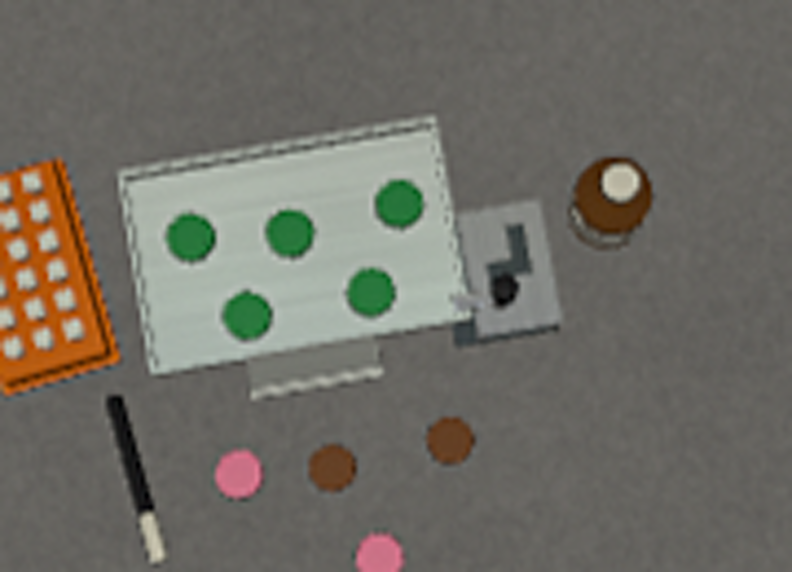

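Five green caps lie in the tray: (263,184), (286,183), (311,176), (304,196) and (276,202) in the top view. The pink and brown discs on the bench, below the tray in that view, are the look-alikes. The knob is at about (334,195), the tab at about (292,214). Next I fit the tray pose from the corners.

```bash
cat > fit.py <<'E'
from h import *
from scipy.optimize import least_squares
pts=[((0,.124,.067),(119,172)),((0,-.124,.067),(436,118)),((-.158,.124,.061),(150,375)),((-.158,-.124,.061),(472,320))]
c=[(np.array(p),np.array(q)/4.4+[220,130]) for p,q in pts]
def w(par,p):
    x,y,a=par; return np.array([x+np.cos(a)*p[0]-np.sin(a)*p[1], y+np.sin(a)*p[0]+np.cos(a)*p[1], p[2]])
r=least_squares(lambda p: np.concatenate([w2px('top',w(p,P))-q for P,q in c]),[.69,.12,.16])
print('hinge xy yaw',r.x.round(4),'res px',r.fun.round(2))
print('tab',w(r.x,(-.179,0,.086)).round(4))
m,f=K('top'); print('f',f)
E
python3 - <<'E'
from fit import *
# knob: dark top in top view  and in scene
d=np.load('top0.npy'); im=cv2.imread('pics/top0.png')
u,v=220+506/4.4,130+287/4.4
print('knob top px',u,v,ray_z('top',u,v,.113).round(4))
d2=np.load('scene0.npy')
u2,v2=200+328/3.2,130+182/3.2
print('scene knob top',u2,v2,ray_z('scene',u2,v2,.11).round(4))
print('tray-frame of knob', (R.from_euler('z',-r.x[2]).apply(np.append(ray_z('top',u,v,.113)[:2]-r.x[:2],0))).round(4),(R.from_euler('z',-r.x[2]).apply(np.append(ray_z('scene',u2,v2,.11)[:2]-r.x[:2],0))).round(4))
s=telemetry.observe(); print(R.from_rotvec(s['tcp_rot']).as_matrix().round(3), s['tool_pos'])
print(optics.camera_model('wrist'))
for t in ['bottle','marker','rack','beaker','pipette','cap1']:
    for q in nets.landmark_of('top',t)[:6]:
        u,v=q['xy'][0]*640,q['xy'][1]*400; print(t,round(q['confidence'],2),round(u),round(v),ray_z('top',u,v,0.047 if t=='cap1' else 0).round(3))
E
```

```text
hinge xy yaw [0.6983 0.1141 0.1435] res px [-0.29 -0.04  0.17  0.07  0.11 -0.01  0.02 -0.02]
tab [0.5211 0.0885 0.086 ]
f 497.56187976424087
knob top px 335.0 195.22727272727272 [ 0.577  -0.0555  0.113 ]
scene knob top 302.5 186.875 [ 0.5822 -0.0515  0.11  ]
tray-frame of knob [-0.1443 -0.1506  0.    ] [-0.1386 -0.1473  0.    ]
[[-0.946  0.325  0.   ]
 [ 0.325  0.946 -0.   ]
 [-0.    -0.    -1.   ]] [0.21110043 0.61470866 0.23125017]
{'fovy': 71.60156838538225, 'cx': 316.60465742992926, 'cy': 197.07011537645118, 'T_tool_cam': array([[ 2.68137471e-04, -9.59139467e-01, -2.82933581e-01,
         7.04562376e-02],
       [ 9.99999933e-01,  1.87008808e-04,  3.13748281e-04,
         9.53976435e-04],
       [-2.48017288e-04, -2.82933646e-01,  9.59139453e-01,
        -1.42983803e-01],
       [ 0.00000000e+00,  0.00000000e+00,  0.00000000e+00,
         1.00000000e+00]])}
bottle 0.56 358 179 [ 0.65  -0.144  0.   ]
marker 0.43 249 240 [0.444 0.24  0.   ]
rack 0.91 228 189 [0.624 0.313 0.   ]
beaker 0.9 182 266 [0.363 0.471 0.   ]
pipette 0.98 465 246 [ 0.405 -0.503  0.   ]
cap1 0.68 305 194 [0.594 0.045 0.047]
cap1 0.66 285 182 [0.637 0.111 0.047]
cap1 0.65 298 238 [0.444 0.07  0.047]
cap1 0.65 306 257 [0.382 0.046 0.047]
cap1 0.6 307 177 [0.653 0.033 0.047]
cap1 0.58 283 165 [0.694 0.114 0.047]
```

Call:
move_arm --xyz '[[0.72,-1.3,0],[1.44,-2.6,0],[2.16,-3.9,0],[2.88,-5.2,0],[3.6,-6.5,0]]' --dr '[[0,0,-0.12],[0,0,-0.24],[0,0,-0.36],[0,0,-0.48],[0,0,-0.6]]' --grip '[1,1,1,1,1]'

```text
time: 1.42
tool_pos: [0.356, 0.3531, 0.2316]
tcp_rot: [1.415, 2.805, 0.001]
force: [0.5, 0.0, 0.2]
gripper_width: 0.0854
```

Call:
move_arm --xyz '[[0.75,-1.3,0],[1.5,-2.6,0],[2.25,-3.9,0],[3.0,-5.2,0],[3.75,-6.5,0]]' --dr '[[0,0,-0.12],[0,0,-0.24],[0,0,-0.36],[0,0,-0.4964],[0,0,-0.4964]]' --grip '[1,1,1,1,1]'

```text
time: 2.05
tool_pos: [0.506, 0.0933, 0.2317]
tcp_rot: [2.057, 2.374, 0.002]
force: [1.5, 0.4, -0.8]
gripper_width: 0.0859
```

Run:
```python
from h import *
s=telemetry.observe(); print(s['time'],s['tool_pos'],R.from_rotvec(s['tcp_rot']).as_matrix().round(3),np.round(s['q'],2))
im,d=optics.capture('wrist'); cv2.imwrite('pics/w1.png',im[:,:,::-1]); np.save('w1.npy',d); import pickle; pickle.dump(s,open('w1.pkl','wb'))
for t in ['tab','knob','fence','hinge']:
    for q in nets.landmark_of('wrist',t)[:2]:
        u,v=q['xy'][0]*640,q['xy'][1]*400
        z={'tab':.086,'knob':.099,'fence':.047,'hinge':.043}[t]
        print(t,round(q['confidence'],2),round(u),round(v),ray_z('wrist',u,v,z,s).round(4))
```

```text
2.05 [0.50603077 0.09333738 0.23169736] [[-0.142  0.99   0.001]
 [ 0.99   0.142  0.001]
 [ 0.     0.001 -1.   ]] [-0.62  0.32  0.43  1.91 -0.16  0.94  0.03]
tab 0.82 338 191 [0.5313 0.0906 0.086 ]
knob 0.88 360 317 [ 0.5815 -0.0554  0.099 ]
knob 0.41 441 115 [0.6155 0.1825 0.099 ]
fence 0.93 475 180 [0.6986 0.1175 0.047 ]
hinge 0.96 480 181 [0.7069 0.1167 0.043 ]
hinge 0.43 385 322 [ 0.636  -0.1026  0.043 ]
```

View pics/w1.png

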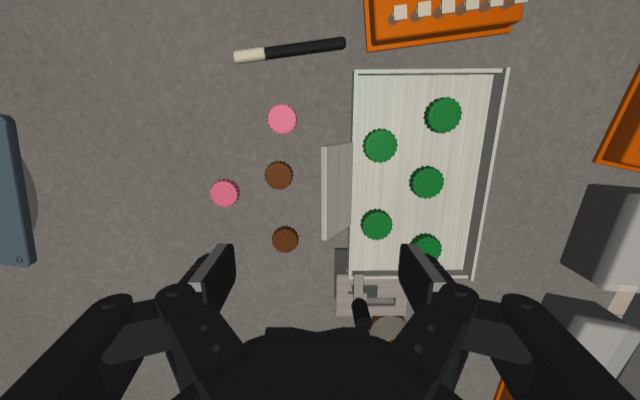

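Run:
```python
import cv2
im=cv2.imread('pics/w1.png')
a=im[40:340,300:530]; a=cv2.resize(a,None,fx=2,fy=2,interpolation=2)
cv2.imwrite('pics/w1c.png',a)
b=im[240:340,320:420]; cv2.imwrite('pics/w1k.png',cv2.resize(b,None,fx=6,fy=6,interpolation=2))
```

```text
(no output)
```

View pics/w1c.png

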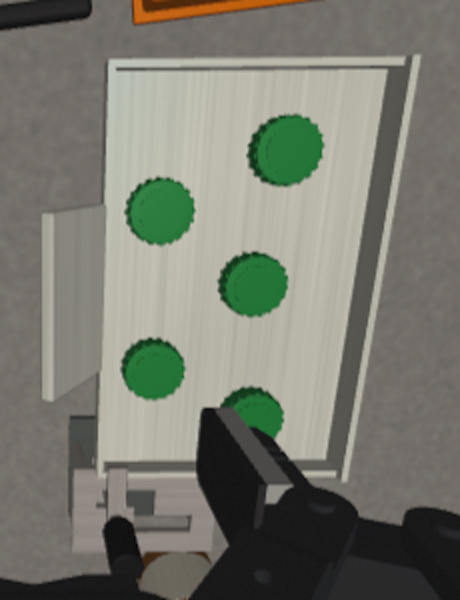

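View pics/w1k.png

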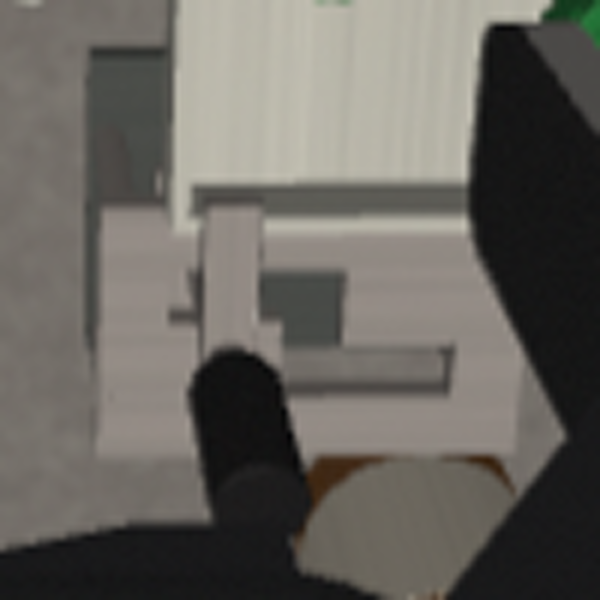

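Run:
```python
from fit import *
import pickle
s=pickle.load(open('w1.pkl','rb'))
pw=[((0,.124,.067),(420,56)),((0,-.124,.067),(345,481)),((-.158,.124,.061),(109,60)),((-.158,-.124,.061),(99,477))]
for P,q in pw:
    u,v=q[0]/2+300,q[1]/2+40
    print(P, ray_z('wrist',u,v,P[2],s).round(4)[:2], 'topfit',w(r.x,P)[:2].round(4))
def fun(p):
    o=[]
    for P,q in pw:
        u,v=q[0]/2+300,q[1]/2+40
        o.append((ray_z('wrist',u,v,P[2],s)-w(p,P))[:2])
    return np.concatenate(o)*1000
r2=least_squares(fun,r.x); print(r2.x.round(4),r2.fun.round(1))
# tab free edge: mid of visible top face
for q in [(47,212),(48,400)]:
    print('tab edge',ray_z('wrist',q[0]/2+300,q[1]/2+40,.104,s).round(4))
for y in (.05,-.05): print(w(r.x,(-.1916,y,.104)).round(4), w(r2.x,(-.1916,y,.104)).round(4))
# knob top centre
u,v=262/6+320,500/6+240
print('knob top',ray_z('wrist',u,v,.113,s).round(4))
for par in (r.x,r2.x):
    k=ray_z('wrist',u,v,.113,s); print((R.from_euler('z',-par[2]).apply(np.append(k[:2]-par[:2],0))).round(4))
```

```text
hinge xy yaw [0.6983 0.1141 0.1435] res px [-0.29 -0.04  0.17  0.07  0.11 -0.01  0.02 -0.02]
tab [0.5211 0.0885 0.086 ]
f 497.56187976424087
(0, 0.124, 0.067) [0.6861 0.239 ] topfit [0.6805 0.2369]
(0, -0.124, 0.067) [ 0.7224 -0.0059] topfit [ 0.716  -0.0086]
(-0.158, 0.124, 0.061) [0.5303 0.2154] topfit [0.5242 0.2143]
(-0.158, -0.124, 0.061) [ 0.5686 -0.0288] topfit [ 0.5596 -0.0312]
[0.705  0.1168 0.1506] [-0.2 -0.4 -1.1 -0.1  0.1 -0.2  1.2  0.7]
tab edge [0.5083 0.1379 0.104 ]
tab edge [0.5236 0.04   0.104 ]
[0.5015 0.1362 0.104 ] [0.508  0.1375 0.104 ]
[0.5158 0.0372 0.104 ] [0.523  0.0386 0.104 ]
knob top [ 0.5829 -0.0517  0.113 ]
[-0.1379 -0.1476  0.    ]
[-0.146  -0.1482  0.    ]
```

Run:
```python
from fit import *
pw=[((0,.124,.067),(488,462)),((0,-.124,.067),(245,320)),((-.158,.124,.061),(591,350)),((-.158,-.124,.061),(362,236))]
def fun(p):
    return np.concatenate([(ray_z('scene',q[0]/3.2+200,q[1]/3.2+130,P[2])-w(p,P))[:2] for P,q in pw])*1000
r2=least_squares(fun,r.x); print(r2.x.round(4),r2.fun.round(1))
```

```text
hinge xy yaw [0.6983 0.1141 0.1435] res px [-0.29 -0.04  0.17  0.07  0.11 -0.01  0.02 -0.02]
tab [0.5211 0.0885 0.086 ]
f 497.56187976424087
[0.706  0.1244 0.1562] [-2.6 -2.  -2.5 -1.   1.9 -2.3  3.2  5.3]
```

Call:
move_arm --xyz '[[0.4,-0.9,0],[0.9,-1.8,0],[1.4,-2.6,0],[1.9,-3.0,0],[1.9,-3.0,0]]' --dr '[[0,0,0],[0,0,0],[0,0,0],[0,0,0],[0,0,0]]' --grip '[1,1,1,1,1]'

```text
time: 2.92
tool_pos: [0.5817, -0.0247, 0.2311]
tcp_rot: [2.056, 2.375, 0.0]
force: [-0.7, 1.1, -0.2]
gripper_width: 0.0857
```

Run:
```python
from h import *
s=telemetry.observe(); print(s['time'],s['tool_pos'],np.round(s['q'],2),np.abs(s['joint_vel']).max())
im,d=optics.capture('wrist'); cv2.imwrite('pics/w2.png',im[:,:,::-1]); np.save('w2.npy',d); import pickle; pickle.dump(s,open('w2.pkl','wb'))
for t in ['knob']:
    for q in nets.landmark_of('wrist',t)[:2]:
        u,v=q['xy'][0]*640,q['xy'][1]*400
        z={'tab':.086,'knob':.099,'fence':.047,'hinge':.043}[t]
        print(t,round(q['confidence'],2),round(u),round(v),ray_z('wrist',u,v,z,s).round(4))
```

```text
2.925 [ 0.58166743 -0.02466245  0.23112062] [-0.38  0.45  0.46  1.75 -0.23  1.    0.31] 0.03940028184488819
knob 0.72 311 216 [ 0.5824 -0.0551  0.099 ]
knob 0.29 330 20 [0.5734 0.1273 0.099 ]
```

View pics/w2.png

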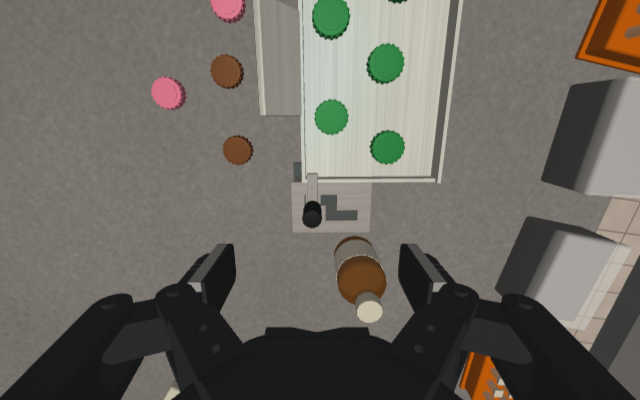

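Run:
```python
from h import *
import pickle
s=pickle.load(open('w2.pkl','rb')); d=np.load('w2.npy')
im=cv2.imread('pics/w2.png'); cv2.imwrite('pics/w2k.png',cv2.resize(im[155:255,270:390],None,fx=6,fy=6,interpolation=2))
a=ray_z('wrist',302,183,.061,s); b=ray_z('wrist',438,182,.067,s); print(a.round(4),b.round(4),np.arctan2(*(b-a)[[1,0]]))
print('bottle cap top', px2w('wrist',369,311,d[311,369],s).round(3))
```

```text
[ 0.5672 -0.03    0.061 ] [ 0.7202 -0.0051  0.067 ] 0.16100548651687324
bottle cap top [ 0.655 -0.139  0.13 ]
```

View pics/w2k.png

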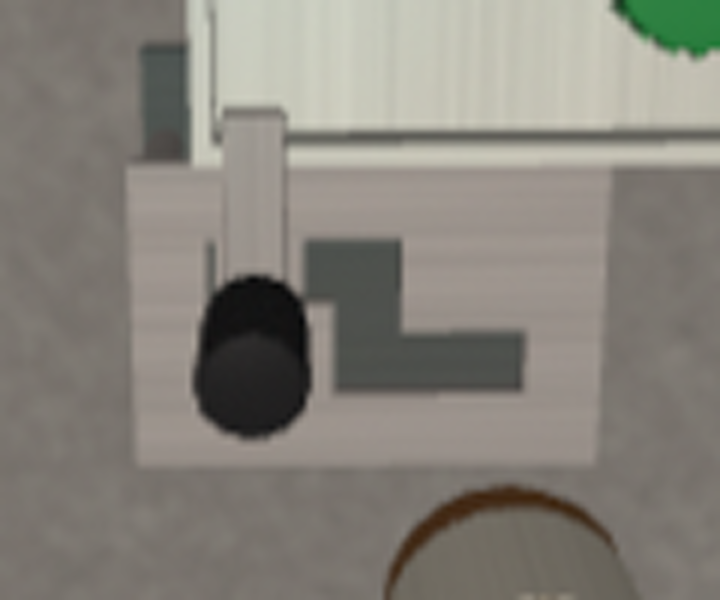

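Run:
```python
from h import *
import pickle
s=pickle.load(open('w2.pkl','rb')); d=np.load('w2.npy')
print(ray_z('wrist',312,155+385/6,.113,s).round(4), px2w('wrist',312,219,d[219,312],s).round(4))
print(telemetry.observe()['tool_pos'])
```

```text
[ 0.5829 -0.0528  0.113 ] [ 0.5829 -0.0524  0.1135]
[ 0.58041426 -0.02306008  0.23092664]
```

Call:
move_arm --xyz '[[0.04,-0.71,-0.6],[0.04,-0.71,-1.8],[0.04,-0.71,-3.0],[0.04,-0.71,-3.78],[0.04,-0.71,-3.78]]' --dr '[[0,0,0.008],[0,0,0.008],[0,0,0.008],[0,0,0.008],[0,0,0.008]]' --grip '[1,1,1,0.9,0.6]' --squeeze 30

```text
time: 3.65
tool_pos: [0.5802, -0.0514, 0.0782]
tcp_rot: [-2.041, -2.382, 0.004]
force: [0.3, 0.1, 0.5]
gripper_width: 0.0604
```

Call:
move_arm --xyz '[[0,0,0],[0,0,0],[0,0,0],[0,0,0],[0,0,0]]' --dr '[[0,0,0],[0,0,0],[0,0,0],[0,0,0],[0,0,0]]' --grip '[0.3,0.1,0,0,0]' --squeeze 30

```text
time: 4.28
tool_pos: [0.5839, -0.0534, 0.0818]
tcp_rot: [2.046, 2.382, 0.003]
force: [-1.7, 1.8, 7.7]
gripper_width: 0.019
```

Call:
move_arm --xyz '[[0.15,0.022,0],[0.3,0.045,0],[0.45,0.068,0],[0.59,0.089,0],[0.59,0.089,0]]' --dr '[[0,0,0],[0,0,0],[0,0,0],[0,0,0],[0,0,0]]' --grip '[0,0,0,0,0]'

```text
time: 4.9
tool_pos: [0.606, -0.0503, 0.0818]
tcp_rot: [-2.046, -2.382, 0.0]
force: [-6.1, 0.9, 12.1]
gripper_width: 0.0189
```

Run:
```python
from h import *
s=telemetry.observe(); print(s['time'],s['tool_pos'],np.round(s['force'],1))
im,d=optics.capture('wrist'); cv2.imwrite('pics/w3.png',cv2.resize(im[130:330,200:440,::-1],None,fx=3,fy=3,interpolation=2))
s=telemetry.observe(); print(s['time'],s['tool_pos'],np.round(s['force'],1))
```

```text
4.9 [ 0.60598448 -0.05029353  0.08175597] [-6.1  0.9 12.1]
4.95 [ 0.60595868 -0.05024495  0.08174277] [-5.7  0.6 12.1]
```

View pics/w3.png

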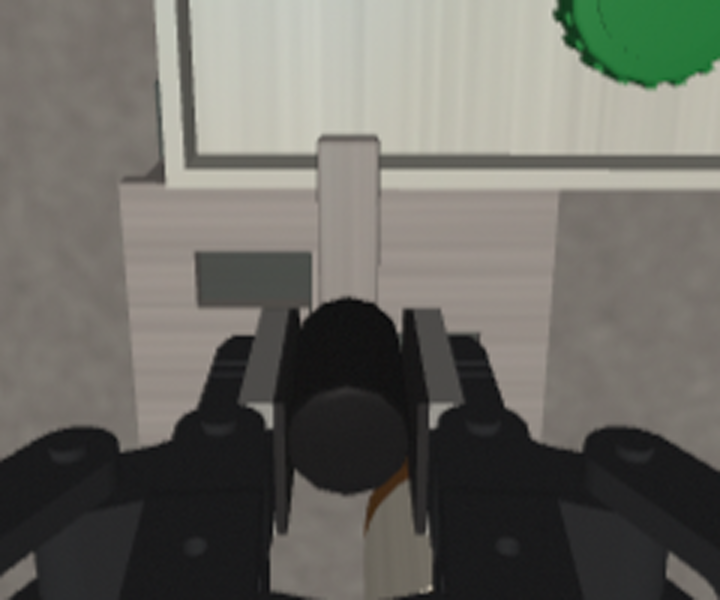

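Call:
move_arm --xyz '[[-0.02,0,0.03],[0.0,-0.16,0.03],[0.02,-0.33,0.03],[0.05,-0.5,0.03],[0.05,-0.5,0.03]]' --dr '[[0,0,0],[0,0,0],[0,0,0],[0,0,0],[0,0,0]]' --grip '[0,0,0,0,0]'

```text
time: 5.58
tool_pos: [0.609, -0.0702, 0.0817]
tcp_rot: [2.047, 2.382, 0.002]
force: [-2.1, 2.1, 5.6]
gripper_width: 0.0189
```

Run:
```python
from h import *
s=telemetry.observe(); print(s['time'],s['tool_pos'],np.round(s['force'],1))
im,d=optics.capture('wrist'); cv2.imwrite('pics/w4.png',cv2.resize(im[130:330,200:440,::-1],None,fx=3,fy=3,interpolation=2))
```

```text
5.575 [ 0.60903037 -0.07022499  0.08172279] [-2.1  2.1  5.6]
```

View pics/w4.png

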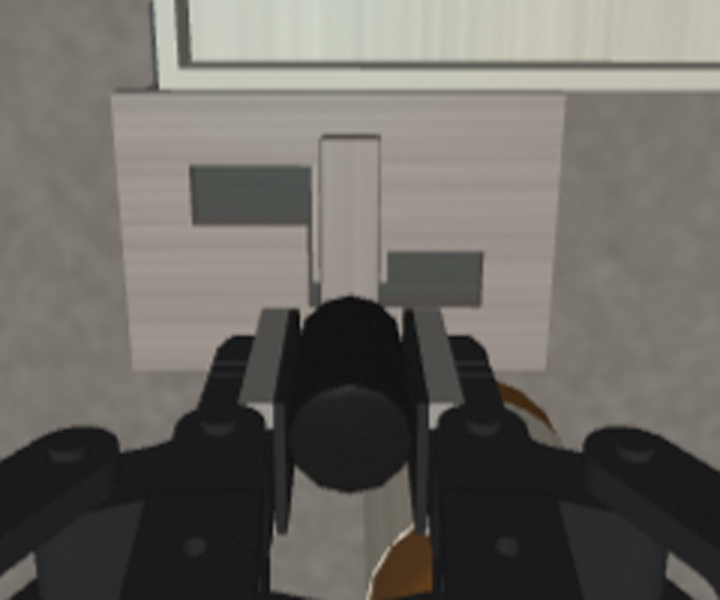

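Call:
move_arm --xyz '[[0.17,0.025,0],[0.34,0.05,0],[0.5,0.075,0],[0.66,0.1,0],[0.66,0.1,0]]' --dr '[[0,0,0],[0,0,0],[0,0,0],[0,0,0],[0,0,0]]' --grip '[0,0,0,0,0]'

```text
time: 6.25
tool_pos: [0.6332, -0.0668, 0.0816]
tcp_rot: [-2.045, -2.381, 0.004]
force: [-8.0, 0.9, 12.9]
gripper_width: 0.0192
```

Run:
```python
from h import *
s=telemetry.observe(); print(s['time'],s['tool_pos'],np.round(s['force'],1))
im,d=optics.capture('wrist'); cv2.imwrite('pics/w5.png',cv2.resize(im[130:330,200:440,::-1],None,fx=3,fy=3,interpolation=2))
```

```text
6.25 [ 0.63320107 -0.06679863  0.08156179] [-8.   0.9 12.9]
```

View pics/w5.png

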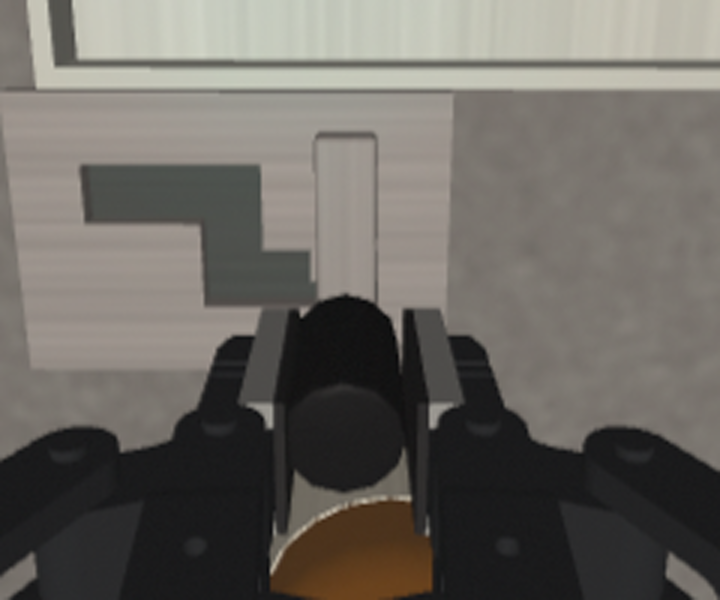

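Call:
move_arm --xyz '[[-0.02,0,0],[-0.02,0,0],[-0.02,0,0.2],[-0.02,0,1.2],[-0.02,0,2.4]]' --dr '[[0,0,0],[0,0,0],[0,0,0],[0,0,0],[0,0,0]]' --grip '[0.5,0.5,0.5,0.5,0.5]'

```text
time: 6.92
tool_pos: [0.6335, -0.0662, 0.178]
tcp_rot: [-2.046, -2.383, 0.002]
force: [0.6, 1.5, 0.6]
gripper_width: 0.0426
```

Run:
```python
from h import *
s=telemetry.observe(); print(s['time'],s['tool_pos'],np.round(s['force'],1))
im,d=optics.capture('wrist'); cv2.imwrite('pics/w6.png',im[:,:,::-1])
```

```text
6.925 [ 0.63348825 -0.06619772  0.17804399] [0.6 1.5 0.6]
```

View pics/w6.png

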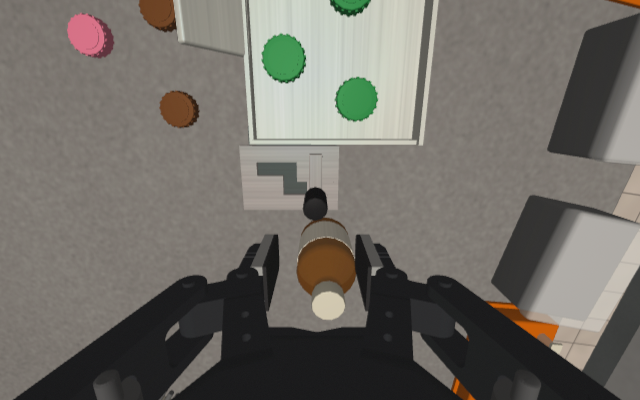

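Call:
move_arm --xyz '[[-0.8,0.85,0],[-1.6,1.7,0],[-2.4,2.6,0],[-3.2,3.4,-0.2],[-3.52,3.77,-0.6]]' --dr '[[0.0185,-0.121,0],[0.037,-0.242,0],[0.0555,-0.362,0],[0.074,-0.483,0],[0.0925,-0.604,0]]' --grip '[0.6,0.6,0.6,0.6,0.6]'

```text
time: 7.6
tool_pos: [0.5183, 0.0764, 0.1748]
tcp_rot: [1.829, 2.16, 0.516]
force: [1.1, 1.1, -0.2]
gripper_width: 0.0512
```

Run:
```python
from h import *
import pickle
s=telemetry.observe(); print(s['time'],s['tool_pos'],np.round(s['force'],1),np.round(s['q'],2)); print(R.from_rotvec(s['tcp_rot']).as_matrix().round(3))
im,d=optics.capture('wrist'); cv2.imwrite('pics/w7.png',im[:,:,::-1]); np.save('w7.npy',d); pickle.dump(s,open('w7.pkl','wb'))
for q in nets.landmark_of('wrist','tab')[:2]:
        u,v=q['xy'][0]*640,q['xy'][1]*400
        print('tab',round(q['confidence'],2),round(u),round(v),ray_z('wrist',u,v,.086,s).round(4),px2w('wrist',u,v,d[int(v),int(u)],s).round(4))
```

```text
7.6 [0.51831771 0.07636671 0.17476468] [ 1.1  1.1 -0.2] [-0.84  0.28  0.7   2.31 -0.9   0.25  0.81]
[[-0.171  0.891  0.421]
 [ 0.985  0.142  0.098]
 [ 0.028  0.431 -0.902]]
tab 0.62 281 190 [0.5265 0.0915 0.086 ] [0.5206 0.0946 0.1025]
tab 0.26 361 173 [0.605  0.1127 0.086 ] [0.6225 0.1104 0.0616]
```

View pics/w7.png

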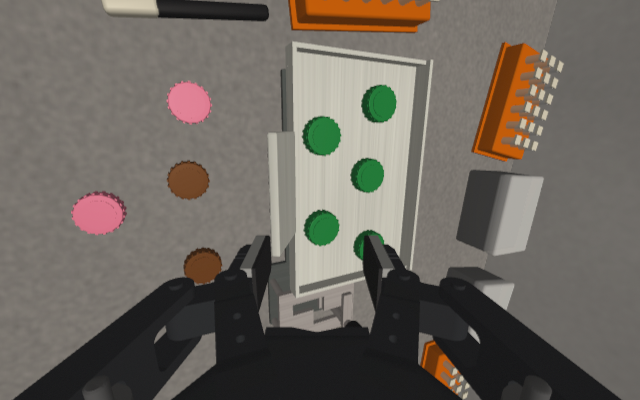

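Wrist picture: tab at about (281,190) with its five caps behind it, and the knob at (352,327). The tilt got to about 25° only, with joints 4 and 6 near their limits. I'll identify the arm's kinematics from the recorded states to see which tilted poses it can reach.

```bash
cat > kin.py <<'E'
from h import *
import pickle
from scipy.optimize import least_squares
S=[pickle.load(open(f'{n}.pkl','rb')) for n in ('w1','w2','w7')]
c=telemetry.observe(); S.append(c)
S.append(dict(q=np.array([-1.3062,.5372,-.0045,1.5388,.0026,1.0673,-.0712]),tool_pos=[.2109,.6142,.2304],tcp_rot=[-.5171,-3.0986,.0027]))
ry=lambda a:R.from_euler('y',a); rz=lambda a:R.from_euler('z',a)
def fk(p,sg,q):
    d1,d3,a3,a4,d5,a6,d7,o1,o7=p
    r=rz(sg[0]*q[0]+o1); x=np.array([0,0,d1.real])
    r=r*ry(q[1])*rz(sg[1]*q[2]); x=x+r.apply([a3,0,d3])
    r=r*ry(q[3]); x=x+r.apply([a4,0,0])
    r=r*rz(sg[2]*q[4]); x=x+r.apply([0,0,d5])
    r=r*ry(q[5]); x=x+r.apply([a6,0,d7])
    r=r*rz(sg[3]*q[6]+o7); return x,r
def res(p,sg,W=1.0):
    o=[]
    for s in S:
        x,r=fk(p,sg,s['q']); o+=list((x-s['tool_pos'])*10); o+=list((R.from_rotvec(s['tcp_rot']).inv()*r).as_rotvec())
    return np.array(o)
import itertools
def fitkin():
    best=None
    for sg in itertools.product([1,-1],repeat=4):
        for o1 in (0,):
            for o7 in (0,np.pi/2,np.pi,-np.pi/2):
                f=least_squares(res,[.33,.4,0,0,.4,0,.25,o1,o7],args=(sg,))
                if best is None or f.cost<best[0]: best=(f.cost,sg,f.x)
    return best
E
python3 - <<'E'
from kin import *
b=fitkin(); print(b[0],b[1],b[2].round(4)); print(res(b[2],b[1]).reshape(-1,6).round(4))
pickle.dump(b,open('kin.pkl','wb'))
E
```

```text
0.0024846321427393374 (-1, -1, -1, -1) [ 0.3742  0.4804  0.0206 -0.0039  0.4431  0.0024  0.3341 -0.0699  1.5037]
[[ 0.0038  0.0401  0.0068 -0.     -0.0001  0.0027]
 [-0.0205 -0.0247 -0.0156  0.     -0.      0.0027]
 [ 0.0002 -0.0003  0.0001 -0.0009 -0.0302 -0.0041]
 [-0.0001 -0.0003 -0.0001 -0.001  -0.03   -0.004 ]
 [ 0.0058  0.0068  0.0089 -0.      0.0002  0.0027]]
```

```bash
cat > kin2.py <<'E'
from kin import *
sg=(-1,-1,-1,-1)
# p: d1,d3,a3,a4,d5,a6,d7,o1..o7, b3,b5,b7 (y offsets)
def fk2(p,q):
    d1,d3,a3,a4,d5,a6,d7=p[:7]; o=p[7:14]; b3,b5,b7=p[14:17]
    r=rz(-q[0]+o[0]); x=np.array([0,0,d1])
    r=r*ry(q[1]+o[1])*rz(-q[2]+o[2]); x=x+r.apply([a3,b3,d3])
    r=r*ry(q[3]+o[3]); x=x+r.apply([a4,0,0])
    r=r*rz(-q[4]+o[4]); x=x+r.apply([0,b5,d5])
    r=r*ry(q[5]+o[5]); x=x+r.apply([a6,b7,d7])
    r=r*rz(-q[6]+o[6]); return x,r
p0=np.array([.374,.48,.02,0,.443,0,.334,-.07,0,0,0,0,0,1.504,0,0,0])
sig=np.array([.1,.1,.03,.03,.1,.03,.1,.1,.03,.03,.03,.03,.03,.1,.03,.03,.03])
def res2(p):
    o=[]
    for s in S:
        x,r=fk2(p,s['q']); o+=list((x-s['tool_pos'])/.001); o+=list((R.from_rotvec(s['tcp_rot']).inv()*r).as_rotvec()/.003)
    return np.array(o+list((p-p0)/sig))
E
python3 - <<'E'
from kin2 import *
f=least_squares(res2,p0); print(f.cost,f.x.round(4)); r=f.fun[:-17].reshape(-1,6).copy(); r[:,:3]*=.001; r[:,3:]*=.003; print(r.round(4)); np.save('kin2.npy',f.x)
E
```

```text
9.934014660894084 [ 3.3850e-01  4.8460e-01  1.8600e-02 -1.2200e-02  4.3810e-01  1.1000e-03
  3.2070e-01 -3.4300e-02 -9.0000e-03  5.6000e-03 -1.5000e-03 -5.6000e-03
  9.5000e-03  1.5459e+00 -2.9900e-02  2.6000e-03  2.6000e-03]
[[ 0.0005  0.0018  0.0008  0.0009  0.0014  0.0006]
 [-0.0025 -0.0009  0.0007  0.0008  0.0025  0.0011]
 [ 0.0001 -0.0002 -0.0003 -0.0009 -0.0004 -0.0018]
 [ 0.0001 -0.0002 -0.0003 -0.0009 -0.0003 -0.0018]
 [ 0.0005  0.0013 -0.0009 -0.0011 -0.002   0.0019]]
```

```bash
cat > ik.py <<'E'
from kin2 import *
P=np.load('kin2.npy')
lo=np.array([-2.7,-.37,-1.27,.24,-1.31,.19,-2.76])+.02; hi=np.array([2.7,2.16,1.26,2.4,4.45,1.91,2.76])-.02
yaw=.152; H=np.array([.705,.1168,.043])
Rt=rz(yaw)
def tgt(theta,tilt=.611,back=0.):
    # tool pose gripping tab w/ tray at theta
    Rth=Rt*ry(theta)
    tab=H+Rth.apply([-.179,0,.043])
    zt=np.array([.574,0,-.819])
    Rt0=ry(-(tilt)) # tilt rotation of vertical tool about tray y
    base=R.from_matrix(np.array([[0,1,0],[1,0,0],[0,0,-1]]).T)
    r=Rth*Rt0*base
    z=r.apply([0,0,1])
    return tab+z*(.019-back), r
def ik(x,r,seeds,wr=.3):
    best=None
    for s in seeds:
        f=least_squares(lambda q:np.concatenate([(fk2(P,q)[0]-x)/.01,(r.inv()*fk2(P,q)[1]).as_rotvec()/.03,(q-seeds[0])*.01]),np.clip(s,lo+1e-3,hi-1e-3),bounds=(lo,hi))
        if best is None or f.cost<best.cost: best=f
    xx,rr=fk2(P,best.x)
    return best.x,np.linalg.norm(xx-x)*1000,np.degrees((r.inv()*rr).magnitude())
E
python3 - <<'E'
from ik import *
q0=np.array(S[2]['q'])
rng=np.random.default_rng(0)
seeds=[q0]+[np.clip(q0+rng.normal(0,.5,7),lo+.01,hi-.01) for _ in range(12)]
print(R.from_rotvec(S[2]['tcp_rot']).as_matrix().round(2), tgt(0)[1].as_matrix().round(2))
for back in (0,.05,.08):
  for tilt in (.611,.5,.4):
    x,r=tgt(0,tilt,back); q,e,a=ik(x,r,seeds); print(back,tilt,x.round(3),q.round(2),round(e,1),round(a,1))
for th in (.1,.2,.3,.4,.5,.6,.8):
    x,r=tgt(th); q,e,a=ik(x,r,seeds); print(th,x.round(3),q.round(2),round(e,1),round(a,1))
E
```

```text
[[-0.17  0.89  0.42]
 [ 0.98  0.14  0.1 ]
 [ 0.03  0.43 -0.9 ]] [[-0.15  0.81  0.57]
 [ 0.99  0.12  0.09]
 [ 0.    0.57 -0.82]]
0 0.611 [0.539 0.091 0.07 ] [ 0.73  0.94 -1.25  2.38  2.04  0.87 -1.77] 5.3 0.7
0 0.5 [0.537 0.091 0.069] [ 0.41  0.6  -0.81  2.33  1.92  0.45 -1.89] 0.0 0.0
0 0.4 [0.535 0.091 0.068] [ 0.08  0.5  -0.41  2.26  1.48  0.21 -1.53] 0.0 0.0
0.05 0.611 [0.51  0.087 0.111] [ 0.74  0.71 -1.25  2.38  1.82  0.69 -1.71] 19.9 3.0
0.05 0.5 [0.513 0.087 0.113] [ 0.24  0.38 -0.6   2.38  1.8   0.25 -1.86] 0.0 0.0
0.05 0.4 [0.516 0.088 0.115] [-0.83  0.44  0.64  2.32 -1.28  0.21  1.1 ] 0.0 0.0
0.08 0.611 [0.493 0.084 0.136] [ 0.76  0.56 -1.25  2.38  1.65  0.57 -1.62] 26.3 4.2
0.08 0.5 [0.499 0.085 0.14 ] [ 0.27  0.3  -0.62  2.38  1.42  0.21 -1.5 ] 4.3 0.7
0.08 0.4 [0.505 0.086 0.142] [-0.87  0.35  0.68  2.33 -0.93  0.22  0.77] 0.0 0.0
0.1 [0.542 0.092 0.087] [ 0.36  0.53 -0.75  2.32  1.88  0.38 -1.88] 0.0 0.0
0.2 [0.548 0.093 0.103] [ 0.08  0.43 -0.4   2.23  1.08  0.21 -1.14] 0.0 0.0
0.3 [0.554 0.094 0.119] [-0.83  0.52  0.7   2.15 -0.88  0.39  0.7 ] 0.0 0.0
0.4 [0.563 0.095 0.134] [-0.88  0.57  0.8   2.04 -0.75  0.58  0.56] 0.0 0.0
0.5 [0.572 0.096 0.148] [-0.87  0.62  0.83  1.92 -0.66  0.76  0.47] 0.0 0.0
0.6 [0.583 0.098 0.161] [-0.83  0.67  0.84  1.79 -0.6   0.94  0.41] 0.0 0.0
0.8 [0.609 0.102 0.183] [-0.73  0.8   0.81  1.51 -0.54  1.27  0.33] 0.0 0.0
```

```bash
cat >> ik.py <<'E'
def tgt2(theta,tilt=.611,alpha=0.,back=0.,yo=0.):
    Rth=Rt*ry(theta); n=np.array([np.cos(tilt),0,np.sin(tilt)])
    base=R.from_matrix(np.array([[0,1,0],[1,0,0],[0,0,-1]]).T)
    r=Rth*R.from_rotvec(alpha*n)*ry(-tilt)*base
    tab=H+Rth.apply([-.179,yo,.043])
    return tab+r.apply([0,0,1])*(.019-back), r
E
python3 - <<'E'
from ik import *
q0=np.array(S[2]['q'])
rng=np.random.default_rng(0)
seeds=[q0]+[np.clip(q0+rng.normal(0,.3,7),lo+.01,hi-.01) for _ in range(4)]
oth=np.array([.41,.6,-.81,2.33,1.92,.45,-1.89])
seeds2=[oth]+[np.clip(oth+rng.normal(0,.3,7),lo+.01,hi-.01) for _ in range(4)]
for al in (-.8,-.6,-.4,-.2,.2,.4,.6,.8):
  for yo in (-.025,.025):
    o=[]
    for sd in (seeds,seeds2):
      for back in (0,.05):
        x,r=tgt2(0,.611,al,back,yo); q,e,a=ik(x,r,sd); m=np.min(np.minimum(q-lo,hi-q)); o.append((round(e,1),round(a,1),round(m,2)))
    print(al,yo,tgt2(0,.611,al)[1].apply([0,0,1]).round(2),o)
E
```

```text
-0.8 -0.025 [ 0.5  -0.65 -0.57] [(np.float64(0.0), np.float64(0.0), np.float64(0.01)), (np.float64(0.0), np.float64(0.0), np.float64(0.0)), (np.float64(0.0), np.float64(0.0), np.float64(0.24)), (np.float64(0.0), np.float64(0.0), np.float64(0.23))]
-0.8 0.025 [ 0.5  -0.65 -0.57] [(np.float64(0.0), np.float64(0.0), np.float64(0.0)), (np.float64(0.0), np.float64(0.0), np.float64(0.0)), (np.float64(0.0), np.float64(0.0), np.float64(0.3)), (np.float64(0.0), np.float64(0.0), np.float64(0.3))]
-0.6 -0.025 [ 0.55 -0.49 -0.68] [(np.float64(0.0), np.float64(0.0), np.float64(0.0)), (np.float64(0.0), np.float64(0.0), np.float64(0.0)), (np.float64(0.0), np.float64(0.0), np.float64(0.13)), (np.float64(0.0), np.float64(0.0), np.float64(0.1))]
-0.6 0.025 [ 0.55 -0.49 -0.68] [(np.float64(0.0), np.float64(0.0), np.float64(0.01)), (np.float64(0.0), np.float64(0.0), np.float64(0.0)), (np.float64(0.0), np.float64(0.0), np.float64(0.18)), (np.float64(0.0), np.float64(0.0), np.float64(0.16))]
-0.4 -0.025 [ 0.58 -0.3  -0.75] [(np.float64(0.0), np.float64(0.0), np.float64(0.05)), (np.float64(0.2), np.float64
[... 2134 characters left out ...]
 [(np.float64(8.3), np.float64(2.6), np.float64(0.0)), (np.float64(0.5), np.float64(0.1), np.float64(0.0)), (np.float64(0.0), np.float64(0.0), np.float64(0.0)), (np.float64(4.0), np.float64(1.1), np.float64(0.0))]
0.8 -0.025 [ 0.29  0.77 -0.57] [(np.float64(0.0), np.float64(0.0), np.float64(0.0)), (np.float64(0.0), np.float64(0.0), np.float64(0.0)), (np.float64(0.0), np.float64(0.0), np.float64(0.0)), (np.float64(0.0), np.float64(0.0), np.float64(0.0))]
0.8 0.025 [ 0.29  0.77 -0.57] [(np.float64(0.0), np.float64(0.0), np.float64(0.0)), (np.float64(0.0), np.float64(0.0), np.float64(0.0)), (np.float64(0.0), np.float64(0.0), np.float64(0.0)), (np.float64(0.0), np.float64(0.0), np.float64(0.0))]
```

```bash
cat >> ik.py <<'E'
def step(q,x,r):
    f=least_squares(lambda z:np.concatenate([(fk2(P,z)[0]-x)/.01,(r.inv()*fk2(P,z)[1]).as_rotvec()/.03,(z-q)*.3]),np.clip(q,lo+1e-4,hi-1e-4),bounds=(lo,hi))
    xx,rr=fk2(P,f.x); return f.x,np.linalg.norm(xx-x)*1000,np.degrees((r.inv()*rr).magnitude())
def follow(q,poses,n=5,verbose=True):
    x0,r0=fk2(P,q)
    for x,r in poses:
        dv=(r*r0.inv()).as_rotvec()
        for k in range(1,n+1):
            q,e,a=step(q,x0+(x-x0)*k/n,R.from_rotvec(dv*k/n)*r0)
        x0,r0=x,r
        if verbose: print(x.round(3),q.round(2),round(e,1),round(a,1))
    return q
E
python3 - <<'E'
from ik import *
q0=np.array(S[3]['q'])
for al in (-.4,-.6,-.8):
  for yo in (0,.02):
    print(al,yo); 
    q=follow(q0,[tgt2(0,.611,al,.08,yo),tgt2(0,.611,al,.04,yo),tgt2(0,.611,al,0,yo)]+[tgt2(t,.611,al,0,yo) for t in (.2,.4,.6)])
E
```

```text
-0.4 0
[0.493 0.108 0.132] [-1.66  0.95  1.24  2.37 -1.29  0.21  0.52] 5.2 2.0
[0.516 0.096 0.102] [-1.56  0.99  1.18  2.31 -1.29  0.21  0.52] 13.0 3.9
[0.539 0.084 0.072] [-1.46  1.03  1.11  2.24 -1.29  0.21  0.51] 18.3 5.7
[0.548 0.085 0.105] [-1.41  1.    1.2   2.19 -1.16  0.4   0.57] 0.0 0.0
[0.563 0.088 0.135] [-1.32  0.98  1.24  2.   -0.77  0.68  0.35] 0.0 0.0
[0.584 0.091 0.162] [-1.2   1.01  1.24  1.77 -0.63  0.99  0.32] 0.0 0.0
-0.4 0.02
[0.49  0.128 0.132] [-1.7   0.96  1.24  2.36 -1.29  0.21  0.48] 2.4 0.9
[0.513 0.116 0.102] [-1.6   1.    1.17  2.31 -1.29  0.21  0.47] 9.7 2.9
[0.536 0.104 0.072] [-1.5   1.05  1.11  2.24 -1.29  0.21  0.47] 15.2 4.8
[0.545 0.105 0.105] [-1.45  1.03  1.22  2.18 -1.13  0.43  0.5 ] 0.0 0.0
[0.56  0.107 0.135] [-1.35  0.98  1.24  1.98 -0.76  0.7   0.3 ] 0.0 0.0
[0.581 0.111 0.162] [-1.23  1.01  1.23  1.75 -0.63  1.01  0.29] 0.0 0.0
-0.6 0
[0.494 0.119 0.127] [-1.73  1.13  1.24  2.28 -0.7   0.29 -0.22] 0.1 0.0
[0.516 0.1   0.1  ] [-1.63  1.16  1.17  2.27 -0.86  0.21 -0.07] 0.0 0.0
[0.539 0.08  0.073] [-1.56  1.25  1.15  2.24 -1.29  0.21  0.34] 0
[... 845 characters left out ...]
.35  1.14  2.13 -0.48  0.34 -0.55] 0.0 0.0
[0.547 0.079 0.109] [-1.51  1.22  1.18  2.03 -0.36  0.53 -0.4 ] 0.0 0.0
[0.563 0.081 0.139] [-1.41  1.14  1.18  1.89 -0.27  0.74 -0.25] 0.0 0.0
[0.585 0.085 0.166] [-1.29  1.11  1.14  1.7  -0.2   0.98 -0.11] 0.0 0.0
-0.8 0.02
[0.494 0.149 0.121] [-1.78  1.32  1.24  2.1  -0.42  0.55 -0.62] 0.0 0.0
[0.514 0.123 0.098] [-1.7   1.34  1.19  2.11 -0.44  0.47 -0.61] 0.0 0.0
[0.535 0.097 0.075] [-1.62  1.35  1.15  2.1  -0.45  0.39 -0.59] 0.0 0.0
[0.544 0.099 0.109] [-1.53  1.23  1.17  2.01 -0.34  0.57 -0.43] 0.0 0.0
[0.56  0.101 0.139] [-1.43  1.14  1.17  1.86 -0.26  0.78 -0.28] 0.0 0.0
[0.582 0.104 0.166] [-1.3   1.11  1.13  1.68 -0.19  1.01 -0.14] 0.0 0.0
```

```bash
cat > mv.py <<'E'
from ik import *
def rel(x,r,s=None,n=5,ref=None):
    s=s or telemetry.observe()
    x0,r0=(np.array(s['tool_pos']),R.from_rotvec(s['tcp_rot'])) if ref is None else ref
    dx=(x-x0)/.04; dr=(r*r0.inv()).as_rotvec()
    print('t',s['time'],'at',np.round(s['tool_pos'],4),'F',np.round(s['force'],1),'q',np.round(s['q'],2))
    print('dx',dx.round(3),'dr',dr.round(3),'|dr|',round(np.linalg.norm(dr),3),'mm',round(np.linalg.norm(dx)*40,1))
E
python3 - <<'E'
from mv import *
x,r=tgt2(0,.611,-.8,.08,.01); rel(x,r)
# vs. the pose I commanded
cmd=(np.array([.6338-3.52*.04,-.0658+3.77*.04,.177-.6*.04]), R.from_rotvec([.0925,-.604,0])*R.from_rotvec([-2.046,-2.383,.002]))
rel(x,r,ref=cmd)
E
```

```text
t 7.7 at [0.517  0.0803 0.1742] F [0.4 1.2 0.4] q [-0.85  0.28  0.71  2.31 -0.9   0.25  0.8 ]
dx [-0.53   1.47  -1.335] dr [-0.686 -0.27  -0.431] |dr| 0.854 mm 82.2
t 7.7 at [0.517  0.0803 0.1742] F [0.4 1.2 0.4] q [-0.85  0.28  0.71  2.31 -0.9   0.25  0.8 ]
dx [ 0.071  1.354 -0.805] dr [-0.648 -0.101 -0.458] |dr| 0.8 mm 63.1
```

Call:
move_arm --xyz '[[-0.1,0.3,-0.1],[-0.2,0.6,-0.3],[-0.3,0.9,-0.6],[-0.4,1.2,-1.0],[-0.53,1.47,-1.33]]' --dr '[[-0.137,-0.054,-0.086],[-0.274,-0.108,-0.172],[-0.412,-0.162,-0.259],[-0.549,-0.216,-0.345],[-0.686,-0.27,-0.431]]' --grip '[0.6,0.6,0.6,0.6,0.6]'

```text
time: 8.32
tool_pos: [0.5001, 0.1313, 0.123]
tcp_rot: [1.731, 1.697, 0.065]
force: [0.7, 0.4, -0.4]
gripper_width: 0.051
```

Run:
```python
from mv import *
x,r=tgt2(0,.611,-.8,.08,.01); rel(x,r)
s=telemetry.observe(); print(R.from_rotvec(s['tcp_rot']).as_matrix().round(3)); print(r.as_matrix().round(3))
im,d=optics.capture('wrist'); cv2.imwrite('pics/w8.png',im[:,:,::-1]); np.save('w8.npy',d); pickle.dump(s,open('w8.pkl','wb'))
```

```text
t 8.325 at [0.5001 0.1313 0.123 ] F [ 0.7  0.4 -0.4] q [-1.67  1.08  1.25  2.25 -0.8   0.39 -0.03]
dx [-0.106  0.197 -0.055] dr [-0.226 -0.117 -0.123] |dr| 0.283 mm 9.2
[[ 0.14   0.859  0.493]
 [ 0.894  0.105 -0.436]
 [-0.426  0.502 -0.753]]
[[ 0.301  0.81   0.504]
 [ 0.751  0.124 -0.649]
 [-0.588  0.574 -0.571]]
```

View pics/w8.png

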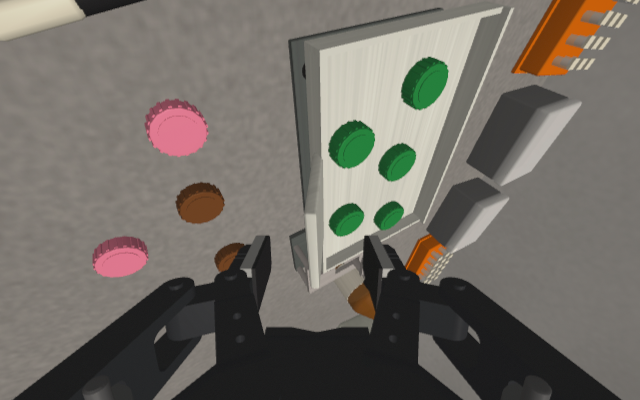

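Call:
move_arm --xyz '[[0,0,0],[0,0,0],[0,0,0],[0,0,0],[0,0,0]]' --dr '[[0,0,0],[0,0,0],[0,0,0],[0,0,0],[0,0,0]]' --grip '[0.6,0.6,0.6,0.6,0.6]'

```text
time: 9.0
tool_pos: [0.4989, 0.131, 0.1238]
tcp_rot: [1.736, 1.702, 0.071]
force: [-0.5, 0.5, 0.3]
gripper_width: 0.0516
```

Run:
```python
from mv import *
x,r=tgt2(0,.611,-.8,.08,.01); rel(x,r)
```

```text
t 9.0 at [0.4989 0.131  0.1238] F [-0.5  0.5  0.3] q [-1.67  1.07  1.25  2.25 -0.81  0.38 -0.01]
dx [-0.078  0.203 -0.075] dr [-0.234 -0.118 -0.125] |dr| 0.291 mm 9.2
```

Call:
move_arm --xyz '[[-0.03,0.07,-0.03],[-0.06,0.14,-0.06],[-0.08,0.2,-0.08],[-0.08,0.2,-0.08],[-0.08,0.2,-0.08]]' --dr '[[-0.08,-0.04,-0.042],[-0.16,-0.08,-0.083],[-0.234,-0.118,-0.125],[-0.234,-0.118,-0.125],[-0.234,-0.118,-0.125]]' --grip '[0.6,0.6,0.6,0.6,0.6]'

```text
time: 9.62
tool_pos: [0.4957, 0.1383, 0.1209]
tcp_rot: [1.625, 1.452, -0.079]
force: [0.4, 1.0, -0.4]
gripper_width: 0.0512
```

Run:
```python
from mv import *
x,r=tgt2(0,.611,-.8,.08,.01); rel(x,r)
x,r=tgt2(0,.611,-.8,.0,.01); rel(x,r)
s=telemetry.observe()
f=least_squares(res2,p0); np.save('kin2.npy',f.x)
print(fk2(f.x,s['q'])[0].round(4), fk2(f.x,s['q'])[1].as_rotvec().round(3), s['tcp_rot'])
im,d=optics.capture('wrist'); cv2.imwrite('pics/w9.png',im[:,:,::-1]); np.save('w9.npy',d); pickle.dump(s,open('w9.pkl','wb'))
```

```text
t 9.625 at [0.4957 0.1383 0.1209] F [ 0.4  1.  -0.4] q [-1.77  1.34  1.25  2.13 -0.49  0.56 -0.54]
dx [ 0.003  0.02  -0.001] dr [ 0.001 -0.001 -0.   ] |dr| 0.001 mm 0.8
t 9.625 at [0.4957 0.1383 0.1209] F [ 0.4  1.  -0.4] q [-1.77  1.34  1.25  2.13 -0.49  0.56 -0.54]
dx [ 1.011 -1.277 -1.142] dr [ 0.001 -0.001 -0.   ] |dr| 0.001 mm 79.6
[0.4919 0.1385 0.1238] [ 1.628  1.453 -0.09 ] [ 1.62503117  1.45197693 -0.07913532]
```

View pics/w9.png

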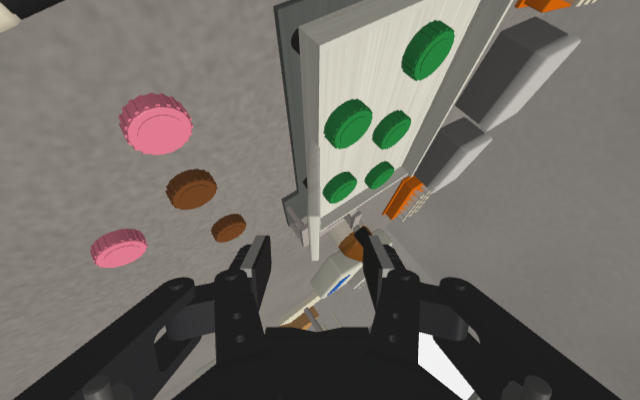

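Run:
```python
from mv import *
s=pickle.load(open('w9.pkl','rb')); d=np.load('w9.npy')
for v in (150,165,180,200,220,240,255,262):
    for u in (312,315,318):
        X=px2w('wrist',u,v,d[v,u],s); t=Rt.inv().apply(X-H); print(u,v,t.round(4),'plane off',round((t-np.array([-.179,0,.043]))@np.array([.819,0,.574]),4))
im=cv2.imread('pics/w9.png'); cv2.imwrite('pics/w9c.png',cv2.resize(im[130:300,230:400],None,fx=4,fy=4,interpolation=2))
```

```text
312 150 [-0.1636  0.0493  0.0179] plane off -0.0018
315 150 [-0.1624  0.0505  0.0198] plane off 0.0003
318 150 [-0.1604  0.0498  0.0206] plane off 0.0024
312 165 [-0.1713  0.0507  0.029 ] plane off -0.0017
315 165 [-0.1697  0.0509  0.0303] plane off 0.0003
318 165 [-0.1676  0.0497  0.0308] plane off 0.0023
312 180 [-0.1778  0.0503  0.0385] plane off -0.0016
315 180 [-0.1764  0.051   0.04  ] plane off 0.0004
318 180 [-0.1744  0.0497  0.0405] plane off 0.0023
312 200 [-0.1863  0.0507  0.0508] plane off -0.0015
315 200 [-0.1848  0.051   0.052 ] plane off 0.0004
318 200 [-0.1829  0.0499  0.0526] plane off 0.0023
312 220 [-0.1932  0.0473  0.0607] plane off -0.0014
315 220 [-0.1918  0.0479  0.062 ] plane off 0.0004
318 220 [-0.1903  0.0478  0.0631] plane off 0.0023
312 240 [-0.1937  0.0102  0.0606] plane off -0.0019
315 240 [-0.1922  0.0115  0.0622] plane off 0.0003
318 240 [-0.1899  0.0092  0.0629] plane off 0.0025
312 255 [-0.1943 -0.0284  0.0605] plane off -0.0025
315 255 [-0.1921 -0.0287  0.0619] plane off 0.0001
318 255 [-0.1896 -0.0313  0.0628] plane off 0.0027
312 262 [-0.1322 -0.5093 -0.0414] plane off -0.0102
315 262 [-0.1226 -0.5318 -0.0418] plane off -0.0025
318 262 [-0.1126 -0.5541 -0.0419] plane off 0.0057
```

View pics/w9c.png

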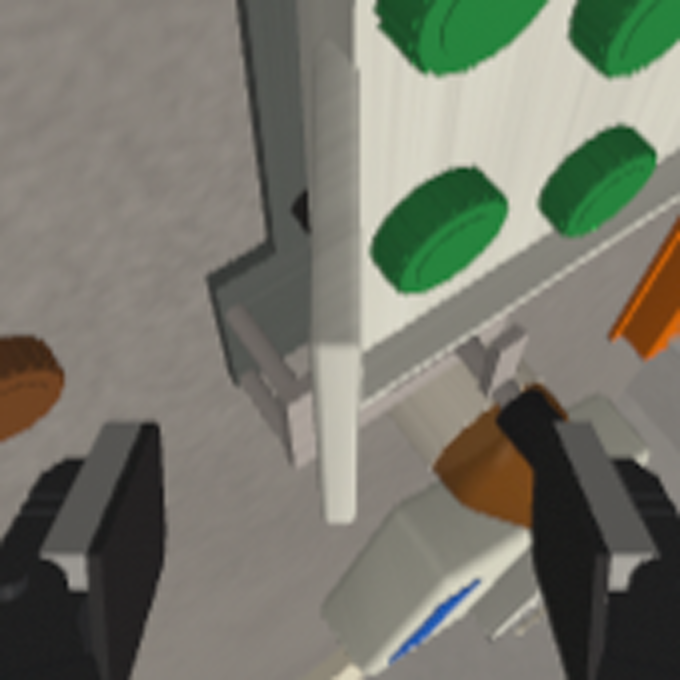

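Call:
move_arm --xyz '[[0.3,-0.38,-0.34],[0.6,-0.76,-0.68],[0.9,-1.13,-1.02],[1.01,-1.28,-1.14],[1.01,-1.28,-1.14]]' --dr '[[0,0,0],[0,0,0],[0,0,0],[0,0,0],[0,0,0]]' --grip '[0.6,0.6,0.6,0.6,0.5]' --squeeze 40

```text
time: 10.3
tool_pos: [0.536, 0.0872, 0.0752]
tcp_rot: [1.626, 1.451, -0.08]
force: [0.2, 1.2, 0.7]
gripper_width: 0.0427
```

Run:
```python
from mv import *
x,r=tgt2(0,.611,-.8,.0,.01); rel(x,r)
```

```text
t 10.3 at [0.536  0.0872 0.0752] F [0.2 1.2 0.7] q [-1.61  1.37  1.15  2.12 -0.53  0.39 -0.51]
dx [ 0.003  0.002 -0.   ] dr [ 0.001 -0.001  0.001] |dr| 0.002 mm 0.1
```

Exact. Close on the tab.

Call:
move_arm --xyz '[[0,0,0],[0,0,0],[0,0,0],[0,0,0],[0,0,0]]' --dr '[[0,0,0],[0,0,0],[0,0,0],[0,0,0],[0,0,0]]' --grip '[0.3,0.15,0,0,0]' --squeeze 40

```text
time: 10.92
tool_pos: [0.5352, 0.0882, 0.0739]
tcp_rot: [1.624, 1.453, -0.081]
force: [-6.9, 3.2, -2.5]
gripper_width: 0.0072
```

```bash
cat > lift.py <<'E'
from mv import *
# arc waypoints relative to start theta: TCP rotates about hinge axis
def arc(th0,ths,ref=None):
    s=telemetry.observe(); x0,r0=(np.array(s['tool_pos']),R.from_rotvec(s['tcp_rot'])) if ref is None else ref
    ax=Rt.apply([0,1,0])
    for t in ths:
        d=R.from_rotvec(ax*(t-th0)); x=H+d.apply(x0-H)
        print(t,'xyz',((x-x0)/.04).round(3).tolist(),'dr',(ax*(t-th0)).round(4).tolist())
E
python3 - <<'E'
from lift import *
s=telemetry.observe(); print(s['time'],s['tool_pos'],np.round(s['force'],1),s['gripper_width'])
ref=tgt2(0,.611,-.8,0,.01)
arc(0,[.03,.06,.10,.14,.18],ref)
q=np.array(s['q']); q=follow(q,[tgt2(t,.611,-.8,0,.01) for t in (.2,.4,.6,.8)])
im,d=optics.capture('scene'); cv2.imwrite('pics/s10.png',cv2.resize(im[130:300,200:440,::-1],None,fx=3,fy=3,interpolation=2))
E
```

```text
10.925 [0.53518047 0.08819641 0.07391488] [-6.9  3.2 -2.5] 0.007249600975139169
0.03 xyz [0.026, 0.004, 0.128] dr [-0.0045, 0.0297, 0.0]
0.06 xyz [0.055, 0.008, 0.256] dr [-0.0091, 0.0593, 0.0]
0.1 xyz [0.1, 0.015, 0.424] dr [-0.0151, 0.0988, 0.0]
0.14 xyz [0.152, 0.023, 0.59] dr [-0.0212, 0.1384, 0.0]
0.18 xyz [0.211, 0.032, 0.754] dr [-0.0273, 0.1779, 0.0]
[0.546 0.089 0.109] [-1.52  1.25  1.18  2.03 -0.41  0.55 -0.37] 0.0 0.0
[0.562 0.091 0.139] [-1.41  1.16  1.18  1.88 -0.3   0.77 -0.24] 0.0 0.0
[0.584 0.095 0.166] [-1.28  1.12  1.14  1.69 -0.21  1.   -0.11] 0.0 0.0
[0.61  0.099 0.188] [-1.13  1.13  1.07  1.45 -0.15  1.25  0.01] 0.0 0.0
```

View pics/s10.png

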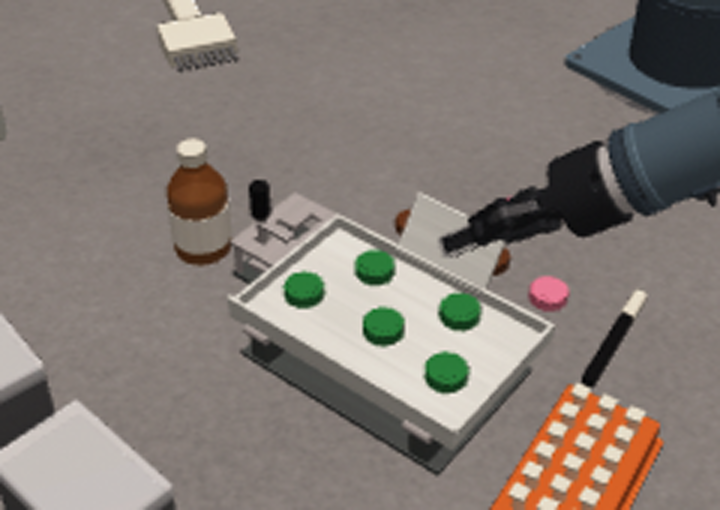

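Call:
move_arm --xyz '[[0.026,0.004,0.128],[0.055,0.008,0.256],[0.1,0.015,0.424],[0.152,0.023,0.59],[0.211,0.032,0.754]]' --dr '[[-0.0045,0.0297,0],[-0.0091,0.0593,0],[-0.0151,0.0988,0],[-0.0212,0.1384,0],[-0.0273,0.1779,0]]' --grip '[0,0,0,0,0]'

```text
time: 11.6
tool_pos: [0.5436, 0.0894, 0.1045]
tcp_rot: [1.628, 1.58, -0.252]
force: [-5.4, 3.8, -3.5]
gripper_width: 0.0073
```

Run:
```python
from lift import *
s=telemetry.observe(); print(s['time'],s['tool_pos'],np.round(s['force'],1),s['gripper_width'])
ref=tgt2(0.18,.611,-.8,0,.01)
rel(*ref)
arc(.18,[.21,.24,.27,.30,.33],ref)
im,d=optics.capture('scene'); cv2.imwrite('pics/s11.png',cv2.resize(im[130:300,200:440,::-1],None,fx=3,fy=3,interpolation=2))
```

```text
11.6 [0.54361209 0.08942693 0.10454943] [-5.4  3.8 -3.5] 0.007277095817201416
t 11.6 at [0.5436 0.0894 0.1045] F [-5.4  3.8 -3.5] q [-1.53  1.25  1.18  2.04 -0.41  0.55 -0.38]
dx [ 0.023 -0.022  0.019] dr [ 0.002 -0.005 -0.   ] |dr| 0.005 mm 1.5
0.21 xyz [0.048, 0.007, 0.121] dr [-0.0045, 0.0297, 0.0]
0.24 xyz [0.1, 0.015, 0.241] dr [-0.0091, 0.0593, 0.0]
0.27 xyz [0.155, 0.024, 0.36] dr [-0.0136, 0.089, 0.0]
0.3 xyz [0.213, 0.033, 0.476] dr [-0.0182, 0.1186, 0.0]
0.33 xyz [0.275, 0.042, 0.591] dr [-0.0227, 0.1483, 0.0]
```

View pics/s11.png

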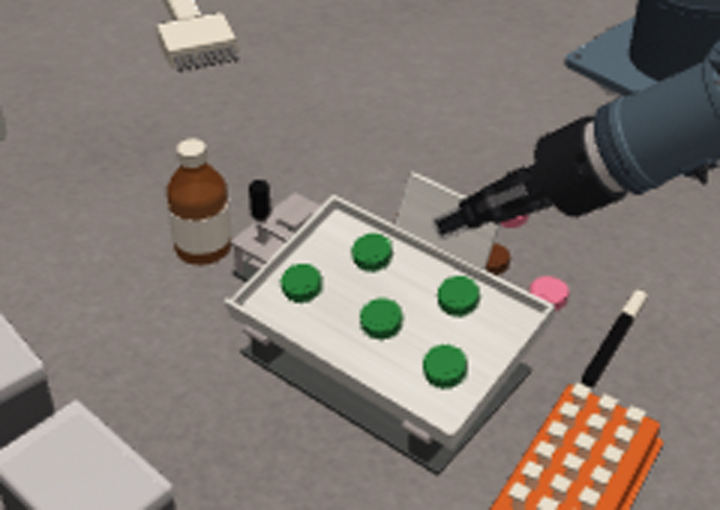

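Call:
move_arm --xyz '[[0.048,0.007,0.121],[0.1,0.015,0.241],[0.155,0.024,0.36],[0.155,0.024,0.36],[0.155,0.024,0.36]]' --dr '[[-0.0045,0.0297,0],[-0.0091,0.0593,0],[-0.0136,0.089,0],[-0.0136,0.089,0],[-0.0136,0.089,0]]' --grip '[0,0,0,0,0]'

```text
time: 12.28
tool_pos: [0.5497, 0.0904, 0.1188]
tcp_rot: [1.627, 1.641, -0.337]
force: [-5.5, 4.2, -2.6]
gripper_width: 0.0074
```

```bash
cat > caps.py <<'E'
from lift import *
def caps(th,tag,cam='top'):
    s=telemetry.observe(); im,d=optics.capture(cam)
    hsv=cv2.cvtColor(im,cv2.COLOR_RGB2HSV); m=cv2.inRange(hsv,(45,90,40),(85,255,255))
    Rth=(Rt*ry(th)).inv(); pts=[]
    vs,us=np.where(m>0)
    for u,v in zip(us,vs):
        if d[v,u]>0:
            X=px2w(cam,u,v,d[v,u],s); t=Rth.apply(X-H)+[.004,0,-.004]
            if -.17<t[0]<.03 and -.14<t[1]<.14 and t[2]<.06: pts.append((u,v,*t))
    pts=np.array(pts); mm=np.zeros_like(m); mm[pts[:,1].astype(int),pts[:,0].astype(int)]=255
    n,lab,st,ce=cv2.connectedComponentsWithStats(mm)
    for i in range(1,n):
        if st[i,4]<15: continue
        k=[p for p in pts if lab[int(p[1]),int(p[0])]==i]; k=np.array(k)
        print(cam,'blob',ce[i].round(0),st[i,4],'mid',np.median(k[:,2:],0).round(4),'x',k[:,2].min().round(3),k[:,2].max().round(3),'y',k[:,3].min().round(3),k[:,3].max().round(3))
    return im
E
python3 - <<'E'
from caps import *
rel(*tgt2(.27,.611,-.8,0,.01))
for c in ('top','wrist'):
    im=caps(.27,'',c); 
    if c=='wrist': cv2.imwrite('pics/w12.png',im[:,:,::-1])
    else: cv2.imwrite('pics/t12.png',cv2.resize(im[130:260,220:400,::-1],None,fx=4,fy=4,interpolation=2))
im,d=optics.capture('scene'); cv2.imwrite('pics/s12.png',cv2.resize(im[130:300,200:440,::-1],None,fx=3,fy=3,interpolation=2))
E
```

```text
t 12.275 at [0.5497 0.0904 0.1188] F [-5.5  4.2 -2.6] q [-1.49  1.21  1.19  1.99 -0.36  0.64 -0.32]
dx [ 0.025 -0.022  0.023] dr [ 0.001 -0.003 -0.   ] |dr| 0.004 mm 1.6
top blob [304. 167.] 175 mid [-0.0341 -0.0692  0.0122] x -0.062 -0.001 y -0.103 -0.034
top blob [283. 168.] 89 mid [-0.0259  0.0015  0.0118] x -0.042 -0.003 y -0.016 0.019
top blob [266. 174.] 176 mid [-0.0351  0.0622  0.0115] x -0.064 -0.003 y 0.029 0.094Traceback (most recent call last):
  File "<stdin>", line 4, in <module>
  File "caps.py", line 9, in caps
    X=px2w(cam,u,v,d[v,u],s); t=Rth.apply(X-H)+[.004,0,-.004]
  File "h.py", line 7, in px2w
    m,f=K(name); c=np.array([(u-m['cx'])/f*d,(v-m['cy'])/f*d,d])
        ~^^^^^^
  File "h.py", line 5, in K
    m=optics.camera_model(name); f=200/np.tan(np.radians(m['fovy'])/2); return m,f
ValueError: time passes only in moves, steps and waits
```

View pics/t12.png

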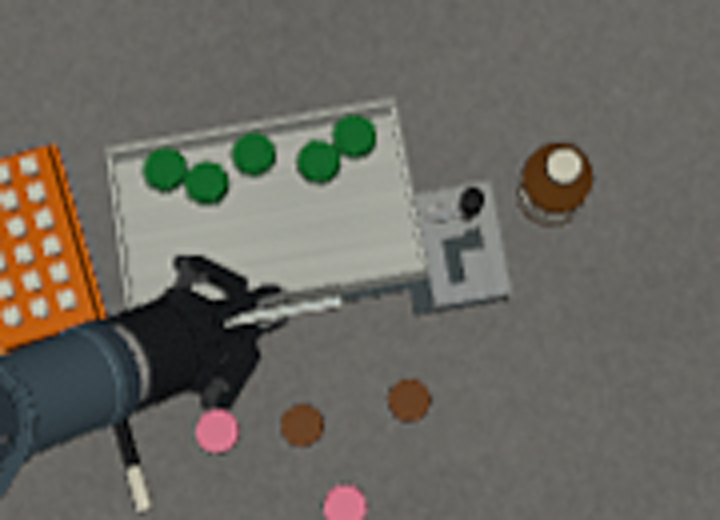

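The top view at tilt 0.27 shows three caps at the fence and two hung up half behind their neighbours, at crop (207,183) and (319,162). I'll tilt further.

```bash
python3 - <<'E'
import re
h=open('h.py').read()
h=h.replace("def K(name):\n    m=","_c={}\ndef K(name):\n    if name in _c: return _c[name]\n    m=").replace("; return m,f","; _c[name]=(m,f); return m,f")
open('h.py','w').write(h)
E
python3 - <<'E'
from caps import *
s=telemetry.observe(); print(s['time'])
im=caps(.27,'','scene'); cv2.imwrite('pics/s12.png',cv2.resize(im[130:300,200:440,::-1],None,fx=3,fy=3,interpolation=2))
arc(.27,[.31,.35,.39,.43,.47],tgt2(.27,.611,-.8,0,.01))
E
```

```text
12.375
scene blob [297. 236.] 258 mid [-0.0186 -0.0603  0.0137] x -0.037 -0.004 y -0.101 -0.025
scene blob [328. 254.] 436 mid [-0.019   0.044   0.0137] x -0.037 -0.003 y -0.016 0.099
0.31 xyz [0.079, 0.012, 0.155] dr [-0.0061, 0.0395, 0.0]
0.35 xyz [0.164, 0.025, 0.307] dr [-0.0121, 0.0791, 0.0]
0.39 xyz [0.255, 0.039, 0.455] dr [-0.0182, 0.1186, 0.0]
0.43 xyz [0.351, 0.054, 0.599] dr [-0.0242, 0.1582, 0.0]
0.47 xyz [0.454, 0.07, 0.74] dr [-0.0303, 0.1977, 0.0]
```

View pics/s12.png

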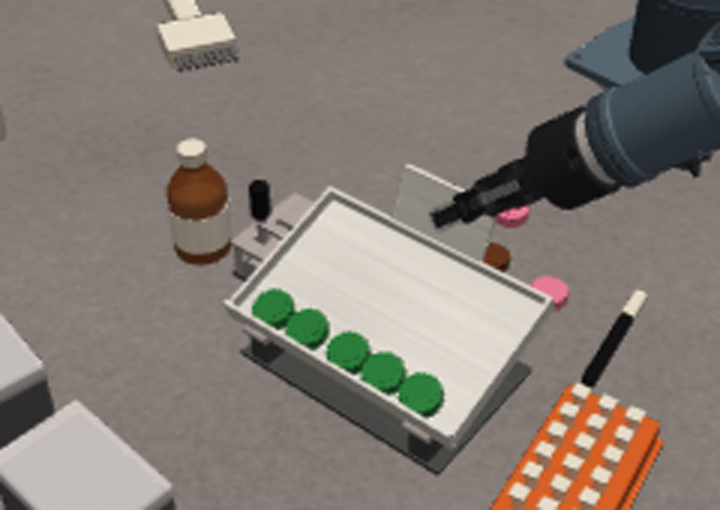

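Call:
move_arm --xyz '[[0.079,0.012,0.155],[0.164,0.025,0.307],[0.164,0.025,0.307],[0.164,0.025,0.307],[0.164,0.025,0.307]]' --dr '[[-0.0061,0.0395,0],[-0.0121,0.0791,0],[-0.0121,0.0791,0],[-0.0121,0.0791,0],[-0.0121,0.0791,0]]' --grip '[0,0,0,0,0]'

```text
time: 13.05
tool_pos: [0.5562, 0.0913, 0.131]
tcp_rot: [1.623, 1.695, -0.416]
force: [-4.6, 2.7, -2.2]
gripper_width: 0.0073
```

Run:
```python
from caps import *
rel(*tgt2(.35,.611,-.8,0,.01))
im=caps(.35,'','scene'); cv2.imwrite('pics/s13.png',cv2.resize(im[190:290,250:400,::-1],None,fx=5,fy=5,interpolation=2))
im=caps(.35,'','top'); cv2.imwrite('pics/t13.png',cv2.resize(im[130:260,220:400,::-1],None,fx=4,fy=4,interpolation=2))
arc(.35,[.32,.28,.24,.20,.16],tgt2(.35,.611,-.8,0,.01))
```

```text
t 13.05 at [0.5562 0.0913 0.131 ] F [-4.6  2.7 -2.2] q [-1.45  1.17  1.19  1.93 -0.32  0.73 -0.26]
dx [ 0.027 -0.021  0.025] dr [ 0.001 -0.003 -0.   ] |dr| 0.004 mm 1.7
scene blob [296. 236.] 270 mid [-0.0191 -0.0609  0.0136] x -0.038 -0.002 y -0.101 -0.026
scene blob [328. 254.] 459 mid [-0.0189  0.0439  0.0138] x -0.04 -0.002 y -0.016 0.098
top blob [308. 163.] 86 mid [-0.0256 -0.0848  0.0116] x -0.043 -0.003 y -0.102 -0.067
top blob [297. 165.] 86 mid [-0.0265 -0.0452  0.0112] x -0.044 -0.005 y -0.061 -0.029
top blob [272. 169.] 262 mid [-0.0253  0.0396  0.0114] x -0.045 -0.002 y -0.016 0.095
0.32 xyz [-0.064, -0.01, -0.113] dr [0.0045, -0.0297, -0.0]
0.28 xyz [-0.145, -0.022, -0.268] dr [0.0106, -0.0692, -0.0]
0.24 xyz [-0.219, -0.034, -0.425] dr [0.0167, -0.1087, -0.0]
0.2 xyz [-0.287, -0.044, -0.585] dr [0.0227, -0.1483, -0.0]
0.16 xyz [-0.349, -0.053, -0.748] dr [0.0288, -0.1878, -0.0]
```

View pics/s13.png

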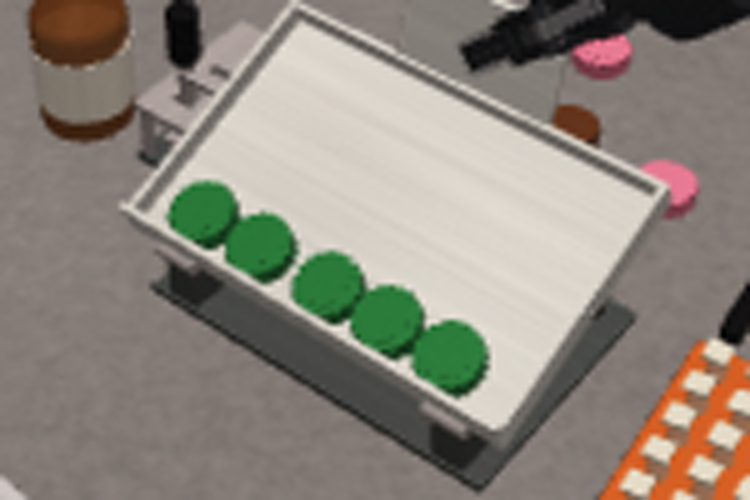

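View pics/t13.png

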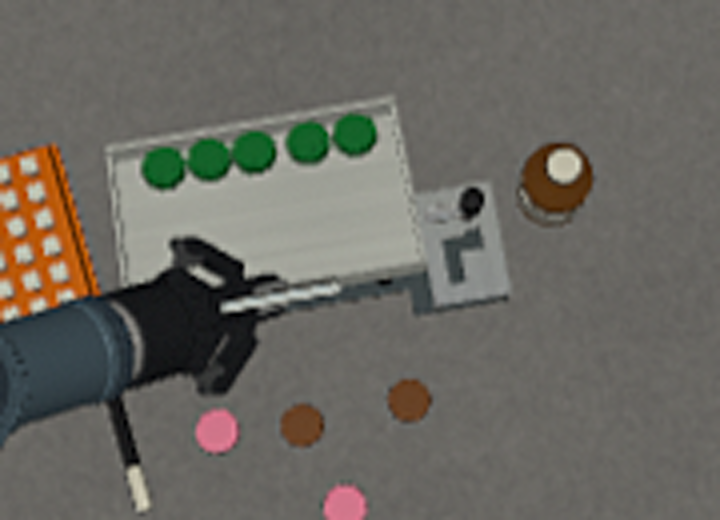

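All five caps form one straight row against the fence: scene-crop centres run from (203,213) to (450,357) and are collinear within about 1 px. Now I lower the tray.

Call:
move_arm --xyz '[[-0.064,-0.01,-0.113],[-0.145,-0.022,-0.268],[-0.219,-0.034,-0.425],[-0.287,-0.044,-0.585],[-0.349,-0.053,-0.748]]' --dr '[[0.0045,-0.0297,0],[0.0106,-0.0692,0],[0.0167,-0.1087,0],[0.0227,-0.1483,0],[0.0288,-0.1878,0]]' --grip '[0,0,0,0,0]'

```text
time: 13.78
tool_pos: [0.5423, 0.0893, 0.101]
tcp_rot: [1.628, 1.565, -0.23]
force: [-5.6, 3.4, -2.1]
gripper_width: 0.0072
```

Run:
```python
from caps import *
rel(*tgt2(.16,.611,-.8,0,.01))
arc(.16,[.13,.10,.08,.06,.04,.025,.015,.005,0],tgt2(.16,.611,-.8,0,.01))
```

```text
t 13.775 at [0.5423 0.0893 0.101 ] F [-5.6  3.4 -2.1] q [-1.54  1.26  1.17  2.05 -0.41  0.53 -0.4 ]
dx [ 0.025 -0.023  0.027] dr [ 0.001 -0.002 -0.   ] |dr| 0.002 mm 1.7
0.13 xyz [-0.042, -0.006, -0.124] dr [0.0045, -0.0297, -0.0]
0.1 xyz [-0.08, -0.012, -0.249] dr [0.0091, -0.0593, -0.0]
0.08 xyz [-0.104, -0.016, -0.333] dr [0.0121, -0.0791, -0.0]
0.06 xyz [-0.125, -0.019, -0.417] dr [0.0151, -0.0988, -0.0]
0.04 xyz [-0.146, -0.022, -0.502] dr [0.0182, -0.1186, -0.0]
0.025 xyz [-0.16, -0.024, -0.566] dr [0.0204, -0.1334, -0.0]
0.015 xyz [-0.168, -0.026, -0.608] dr [0.022, -0.1433, -0.0]
0.005 xyz [-0.177, -0.027, -0.651] dr [0.0235, -0.1532, -0.0]
0 xyz [-0.181, -0.028, -0.672] dr [0.0242, -0.1582, -0.0]
```

Call:
move_arm --xyz '[[-0.042,-0.006,-0.124],[-0.08,-0.012,-0.249],[-0.104,-0.016,-0.333],[-0.125,-0.019,-0.417],[-0.146,-0.022,-0.502]]' --dr '[[0.0045,-0.0297,0],[0.0091,-0.0593,0],[0.0121,-0.0791,0],[0.0151,-0.0988,0],[0.0182,-0.1186,0]]' --grip '[0,0,0,0,0]'

```text
time: 14.4
tool_pos: [0.5366, 0.0884, 0.081]
tcp_rot: [1.626, 1.481, -0.118]
force: [-7.3, 3.9, -2.2]
gripper_width: 0.0075
```

Call:
move_arm --xyz '[[-0.008,-0.001,-0.04],[-0.016,-0.002,-0.08],[-0.023,-0.004,-0.12],[-0.029,-0.005,-0.145],[-0.035,-0.006,-0.17]]' --dr '[[0.0014,-0.0093,0],[0.0028,-0.0186,0],[0.0042,-0.028,0],[0.0052,-0.034,0],[0.006,-0.0396,0]]' --grip '[0,0,0,0,0]'

```text
time: 15.02
tool_pos: [0.5352, 0.0882, 0.0742]
tcp_rot: [1.624, 1.453, -0.082]
force: [-7.0, 4.2, -1.9]
gripper_width: 0.0078
```

Run:
```python
from caps import *
rel(*tgt2(0,.611,-.8,0,.01))
im=caps(0,'','scene'); cv2.imwrite('pics/s14.png',cv2.resize(im[180:290,240:400,::-1],None,fx=5,fy=5,interpolation=2))
```

```text
t 15.025 at [0.5352 0.0882 0.0742] F [-7.   4.2 -1.9] q [-1.61  1.37  1.14  2.12 -0.51  0.39 -0.53]
dx [ 0.022 -0.023  0.025] dr [ 0.002 -0.003 -0.   ] |dr| 0.004 mm 1.6
scene blob [298. 236.] 202 mid [-0.0196 -0.0595  0.0142] x -0.037 -0.006 y -0.1 -0.024
scene blob [329. 254.] 345 mid [-0.019   0.0435  0.0143] x -0.038 -0.005 y -0.015 0.098
```

View pics/s14.png

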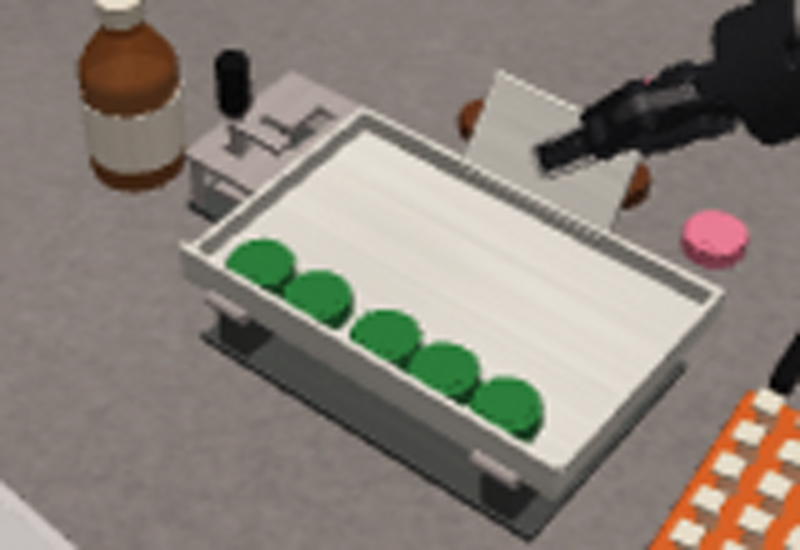

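Call:
move_arm --xyz '[[0,0,0],[0,0,0],[0,0,0],[0,0,0],[0,0,0]]' --dr '[[0,0,0],[0,0,0],[0,0,0],[0,0,0],[0,0,0]]' --grip '[0.15,0.3,0.5,0.5,0.5]'

```text
time: 15.7
tool_pos: [0.5363, 0.0879, 0.0749]
tcp_rot: [1.623, 1.452, -0.079]
force: [1.0, 0.2, -0.0]
gripper_width: 0.0425
```

Call:
move_arm --xyz '[[-0.13,0.16,0.14],[-0.38,0.48,0.43],[-0.63,0.8,0.71],[-0.88,1.12,1.0],[-1.0,1.28,1.14]]' --dr '[[0,0,0],[0,0,0],[0,0,0],[0,0,0],[0,0,0]]' --grip '[0.5,0.5,0.5,0.5,0.5]'

```text
time: 16.32
tool_pos: [0.4959, 0.1404, 0.121]
tcp_rot: [1.623, 1.453, -0.078]
force: [0.8, -0.1, -1.0]
gripper_width: 0.0426
```

Run:
```python
from caps import *
s=telemetry.observe(); print(s['time'],s['tool_pos'],np.round(s['force'],1),s['gripper_width'])
im=caps(0,'','scene'); cv2.imwrite('pics/s15.png',cv2.resize(im[170:290,230:400,::-1],None,fx=4.5,fy=4.5,interpolation=2))
im=caps(0,'','top'); cv2.imwrite('pics/t15.png',cv2.resize(im[130:260,210:400,::-1],None,fx=4,fy=4,interpolation=2))
```

```text
16.325 [0.49587275 0.1403555  0.12101022] [ 0.8 -0.1 -1. ] 0.04263898414176967
scene blob [298. 236.] 203 mid [-0.0194 -0.0613  0.014 ] x -0.037 -0.005 y -0.101 -0.025
scene blob [329. 254.] 347 mid [-0.0193  0.0437  0.0141] x -0.038 -0.006 y -0.016 0.098
top blob [309. 165.] 88 mid [-0.0234 -0.0856  0.0131] x -0.042 -0.004 y -0.101 -0.069
top blob [297. 167.] 87 mid [-0.0236 -0.0451  0.0121] x -0.041 -0.005 y -0.062 -0.028
top blob [272. 171.] 268 mid [-0.0238  0.0389  0.0126] x -0.041 -0.003 y -0.015 0.096
```

View pics/s15.png

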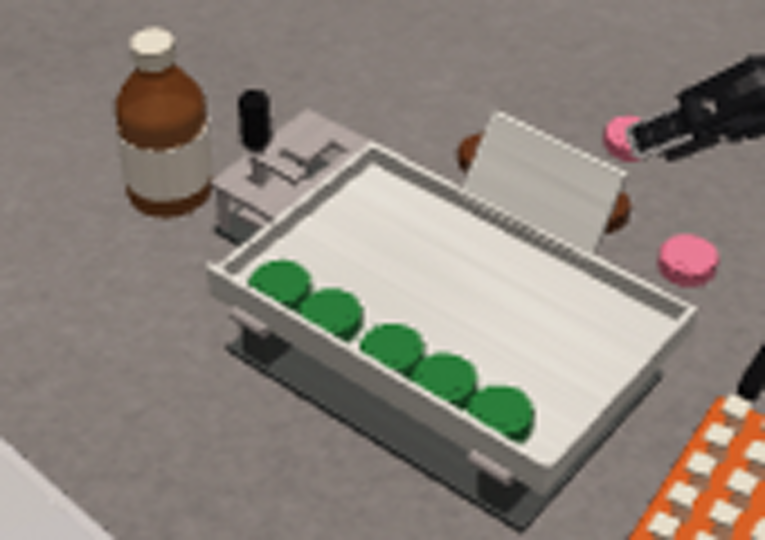

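View pics/t15.png

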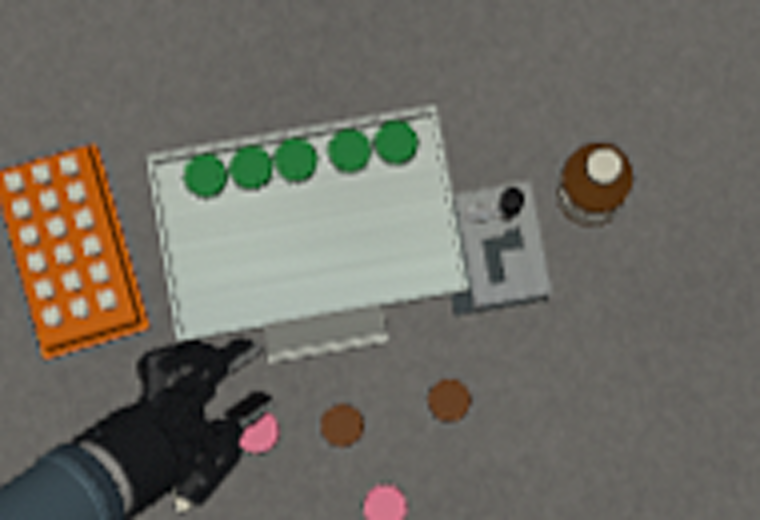

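Run:
```python
from h import *
print(manip.hand_in()); s=telemetry.observe(); print(s['time'],np.round(s['force'],1))
```

```text
the job is handed in; nothing more can be done
None
the job is handed in; nothing more can be done
```

The job is done and handed in at about 16.4 s. The lock lever is at the far end of its slot, and the tray is level and released. All five caps lie in one row against the fence.

- **Lever:** I worked it through the zigzag (about 23 mm along, 20 mm across, then 24 mm along) until it met the far end with about 8 N. The pictures show it staying there.
- **Tab grip:** The tab could not be approached straight on, because joints 4 and 6 ran into their limits. I gripped it square across its thickness with the tool turned about 46° sideways in the plate's plane. Depth readings agreed with the assumed tab position to within 1 mm.
- **Tilt:** At 0.27 rad two caps first hung up behind their neighbours, but they slid in without rocking. I went on to 0.35 rad, saw all five in a straight row, then lowered at 0.3 rad/s or less. The tool was within 0.3 mm of its height at the first grip before I let go.
- **Last checks:** The scene view put the caps' far rims at x of at least -0.038 m and their tops level, so every centre is at about -0.019 m. The hand was empty and clear of everything (force about 1 N). Bottle and rack stood unmoved in the last pictures; I did not measure marker, pipette and beaker again.
- **Disagreement:** The top camera places the tray and caps about 5–7 mm nearer the robot than the wrist and scene cameras do. By its raw reading the caps are at about -0.024 m. I trusted the wrist camera, because the grasps it guided were accurate.

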